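Put the sample tin away and latch the cabinet

ROBOT

A 6-joint arm with a two-finger parallel gripper is mounted at the origin on the work surface. World frame = base frame: x ahead of the robot, y to its left, z up, the work surface at z = 0. Lengths are in m, angles in rad, forces in N, time in s.
With the tool pointing down it reaches from about 0.275 to 0.75 m from the base axis. Payload 10.2 kg.
Tool frame: the origin (TCP) lies on the centre line of the jaws, within the pads' length; the fingertips stand r.finger_overhang ahead of it and the grasp point (between the pads) lies 5 mm behind it (r.finger_overhang is the distance from the TCP to the fingertips, in m); y points along the fingers, z is the direction in which the jaws open and shut, and the axes are right-handed (so a half turn about y gives the same grasp; the last joint's range is limited). The gripper opens to 88 mm and grips with 3 to 60 N. Pads are 18 mm wide; open, the fingers measure 123 mm over their backs; the gripper's body (75 mm by 187 mm) begins 45 mm behind the grasp point.
Start: joints at [0.988, 0.313, 1.498, -0, 1.331, -0.223], TCP at [0.185, 0.491, 0.227] pointing down, gripper open.
Joint ranges: [-2.94, 2.94], [-0.97, 2.17], [0.19, 2.56], [-1.23, 4.37], [0.02, 3.11], [-2.88, 2.88]. Speed limits (rad/s): [2.39, 2.39, 3.01, 3.14, 3.14, 3.14].

INTERFACE

Orientations are given as a rotation vector (axis times angle).
In Python, from bench import r, vision gives the robot as it stands. The module is installed in compiled form; this text tells all that it offers.
- The arm moves only by the tool apply_moves, never from a script. Its argument "moves" is a list of rows, each a list of 3 entries, a list of its own where there are three numbers: the turn, a rotation vector about the world's x, y, z in rad, then the shift along the world's x, y, z in m, then the gripper's target within -1 to 1 (fully open at 1, half-way at 0, shut at -1). A call has exactly 5 rows; each row shifts and turns the commanded pose from where the row before left it; what a row does not reach is not made up. A row lasts 1/12 s, in which the tool goes at most 41.7 mm and 7.16 degrees, less where a joint would pass 70% of its speed; a pose out of reach is approached as far as the arm can. A call is refused whole if a number of a shift passes 0.0417 or a number of a turn 0.125, either way. A call with a gripper value outside its range is refused whole. The fingers move at their own pace and stop on an object; "squeeze" is the grip in N (left out, the last holds). Time passes only in rows, so rows that do not move let the fingers close, or fill a call up. It gives the time, the measured TCP pose, the force and the opening at its end, in the units of the state.
- r.observe(): the state, without advancing time (a new reading comes with each control period).
- vision.get_image(name): name is "scene" or "top" or "wrist"; returns a dict with "image" (420x560x3 uint8, red, green, blue), "depth" (420x560 float32, m along the optical axis (not along the pixel's ray), 0 where there is no reading), "intrinsics" (3x3 intrinsics, pixels), "dist" ([k1, k2, p1, p2, k3] as OpenCV has them; the pictures are not rectified), "R" (3x3) and "t" (3): a world point X has camera coordinates R X + t; the wrist camera has in their place "T_tool_cam" (4x4, takes a point from camera to tool coordinates, whose origin is the TCP and whose axes are the tool frame's). Camera axes: x right, y down, z forward; pixel columns grow to the right and rows downward; lengths in m; the calibration is good to about 2 mm. A picture is of the moment at which its call begins: read the wrist's pose just before it.
- r.job_done(): hands the job in, once; it reports no verdict.
The state is a dict: "time": time; "joints": joint angles; "joint_velocities": joint speeds; "joint_efforts": joint torques, N m; "eef_pos": TCP position; "orientation": TCP orientation; "force": force on the tool from outside, world axes, zero at the start; "torque": the same for the moment, N m; "opening": opening from 0.0 (shut) to 1.0 (fully open).
Only numpy, scipy, OpenCV 4.12 (cv2) and the standard library are available. Lean on these libraries where they do the work, as an engineer would, in place of code of your own. Each camera call takes 0.05 s, during which the arm holds its last target.

TASK

Stand the sample tin from the table upright on the floor of the small steel cabinet, with the two tins already in there, and let go of it. Then push the thin sheet-steel door of the cabinet shut, gently, without slamming it or leaning hard on it, until its sprung latch snaps in behind the strike and holds the door by itself. Leave the two stored tins and the scale as they are.

Things in the scene. Friction and masses are not known exactly. Their poses are not given: they have to be found in the camera images.
- cabinet: small grey steel cabinet, 240 deep x 280 wide x 270 high, bolted to the table; origin: centre of its underside; its x axis points from the open front to the back, y to the hinge side, z up. Front plane at x = -120 mm, closed by one door. Floor inside at z = 20 mm; the opening is clear from there up to z = 249 mm and from y = -122 (-116 at the strike, z = 125 to 175) to y = +128 mm; walls 4 mm, inner back at x = 116 mm
- door (a joint): angle of the cabinet door, rad; 0 = shut flush, grows as it swings open about the vertical hinge pin to 1.9; hard stop at -0.012 (about 3 mm past flush at the latch edge). The door is a steel pan 280 wide x 264 high (z = 4 to 268 mm) x 15 thick, 0.9 kg; its stiff hinge lets it stay where it is left, but inside 0.026 rad a sprung rubber buffer pushes it open again unless it is latched (about 2 N on first touch, 4 N flush)
- door_hinge (a point): point on the hinge pin, 140 mm above the table, 10 mm in front of the cabinet's front plane and 146 mm to the hinge side of its middle
- door_face (a point): point on the door's flat outer face, 200 mm from the hinge pin along the door and 200 mm above the table: a good place to push (the face lies 8 mm outside the pin; the door's free edge is 286 mm from the pin). Its x axis is the door's normal pointing inwards (the way it closes), its y axis points along the door to the hinge. A round latch knob of 30 mm diameter stands 24 mm out of the face at 252 mm from the pin and 150 mm above the table; it need not be turned
- bolt (a joint): how far the brass latch bolt on the inside of the door is pushed into its case, m; 0 = fully sprung out, up to 0.013. Its bevel meets the strike at about 0.06 rad of door angle, it is pushed in by about 8 mm and springs out again behind the strike when the door is flush or a little past it; spring 3 N out, 6 N at 8 mm.
- bolt_tip (a point): tip of the bevelled bolt, 150 mm above the table, about 269 mm from the hinge pin; the latch case stands up to 35 mm behind the hinge line, so up to 25 mm inside the front plane when the door is shut, between z = 130 and 170 mm
- strike (a point): rounded edge of the strike on the latch-side lip of the cabinet, 150 mm above the table, that the bolt rides over. Pushing the door over it takes roughly 11 to 17 N at door_face, rising steadily, and drops to a few N as the latch snaps in; then the hard stop is felt. More than 40 N dents the sheet steel
- tin: round aluminium sample tin with a paper band, 52 diameter x 85 high, 150 to 310 g, standing alone on the table; origin: centre of its underside, z up its axis
- tin_a: an identical tin already in the cabinet, towards the back; origin: centre of its underside. To be left alone
- tin_b: another identical tin already in the cabinet, towards the back; origin: centre of its underside. To be left alone
- scale: cream table scale 210 x 180 x 88 high, with a red fluted dish on it, standing beyond the tin; origin: centre of its underside. To be left alone
Mind the look-alikes: they are no part of the job. What is shaped like the tin but orange or purple is not meant.

How it is judged:
By the outcome, as a careful person would: the job done as asked, in the order asked, and still so for the second after the job is handed in, with the robot touching nothing.
It also fails if it takes over 67 s, if anything falls off the work surface, if the arm or the gripper's body presses on something with over 40 N, if the wrist force passes 120 N, or if a joint passes its speed limit or range.

## Working session

There is one attempt and no reset: what is moved stays moved. The work goes in short steps, Python scripts to look and compute and a tool call to move; the robot and the scene stay as the last step left them, time stands still between calls to the robot, and variables do not carry over. Pictures are saved under pics/ and viewed, and the job is handed in when it is done.

Besides the shell and the picture viewer there is one more tool, called by a JSON object that holds its "op" and its "data", one argument or row to a line. apply_moves: Moves the arm, as the interface text tells. Its arguments: {"type":"object","properties":{"moves":{"type":"array","items":{"type":"array"}},"squeeze":{"type":"number"}},"required":["moves"]}

```bash
mkdir -p pics
cat > h.py <<'E'
import numpy as np, cv2
from bench import r, vision
from scipy.spatial.transform import Rotation as Ro
def grab(n):
    s=r.observe(); d=vision.get_image(n)
    if 'T_tool_cam' in d:
        T=np.eye(4);T[:3,:3]=Ro.from_rotvec(s['orientation']).as_matrix();T[:3,3]=s['eef_pos']
        W=T@np.array(d['T_tool_cam']);d['R']=W[:3,:3].T;d['t']=-W[:3,:3].T@W[:3,3]
    d['R']=np.array(d['R']);d['t']=np.array(d['t'])
    return d
def ray(d,u,v):
    p=cv2.undistortPoints(np.array([[[u,v]]],float),np.array(d['intrinsics']),np.array(d['dist']))[0,0]
    c=-d['R'].T@d['t'];k=d['R'].T@np.array([p[0],p[1],1.]);return c,k
def onz(d,u,v,z):
    c,k=ray(d,u,v);return c+k*(z-c[2])/k[2]
def dep(d,u,v):
    c,k=ray(d,u,v);return c+k*d['depth'][int(round(v)),int(round(u))]
def proj(d,X):
    return cv2.projectPoints(np.array(X,float).reshape(-1,1,3),cv2.Rodrigues(d['R'])[0],d['t'],np.array(d['intrinsics']),np.array(d['dist']))[0][:,0]
def cloud(d):
    h,w=d['depth'].shape;g=np.stack(np.meshgrid(np.arange(w),np.arange(h)),-1).reshape(-1,1,2).astype(float)
    p=cv2.undistortPoints(g,np.array(d['intrinsics']),np.array(d['dist']))[:,0]
    z=d['depth'].reshape(-1,1);P=np.hstack([p*z,z])
    return ((P-d['t'])@d['R']).reshape(h,w,3)
def save(d,n): cv2.imwrite('pics/'+n,cv2.cvtColor(np.ascontiguousarray(d['image']),cv2.COLOR_RGB2BGR))
E
python3 - <<'E'
from h import *
print(r.observe(), r.finger_overhang)
for n in('scene','top','wrist'):
    d=grab(n);save(d,n+'0.png');print(n,-d['R'].T@d['t'],d['R'][2])
E
```

```text
{'time': 0.0, 'joints': array([ 9.87558699e-01,  3.13442612e-01,  1.49842038e+00,  2.13840890e-05,
        1.33098353e+00, -2.23396852e-01]), 'joint_velocities': array([-0.00181159, -0.00240258, -0.00066646, -0.00038548,  0.00031395,
        0.0004484 ]), 'joint_efforts': array([-2.20436588e-03, -4.02208328e+01, -2.52269554e+01,  6.92937733e-02,
        3.51707765e-02, -1.27817407e-04]), 'eef_pos': array([0.18472862, 0.49115864, 0.22627114]), 'orientation': array([-1.55344052,  0.28279417, -0.28198747]), 'force': array([-0.65954981, -0.3336028 ,  0.34431286]), 'torque': array([-0.02438549,  0.01667068, -0.00562911]), 'opening': 0.9985052644284705} 0.014
scene [ 0.52152055 -0.32010144  1.19152701] [ 0.0399242   0.31618436 -0.94785733]
top [0.39174435 0.01146866 1.3306476 ] [ 1.42911747e-01  2.98416683e-04 -9.89735391e-01]
wrist [0.11932427 0.51634312 0.38362121] [ 0.25107328 -0.09567866 -0.9632278 ]
```

View pics/scene0.png

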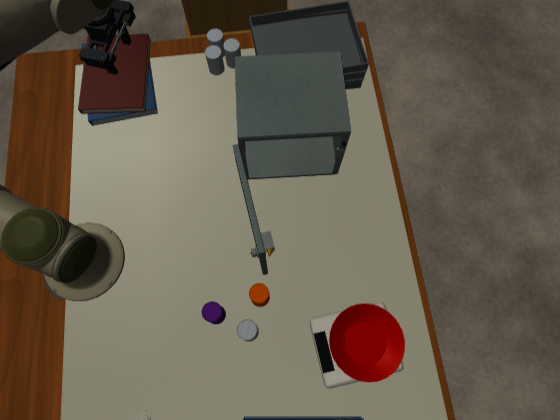

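View pics/top0.png

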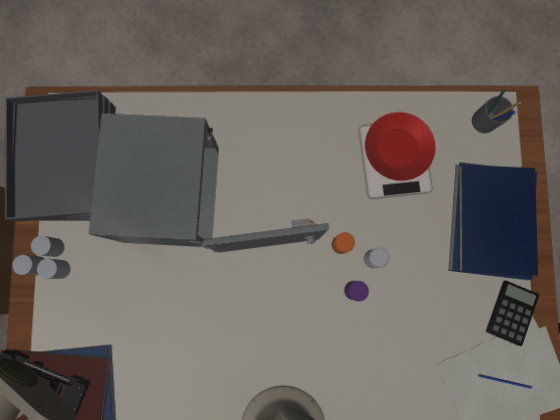

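View pics/wrist0.png

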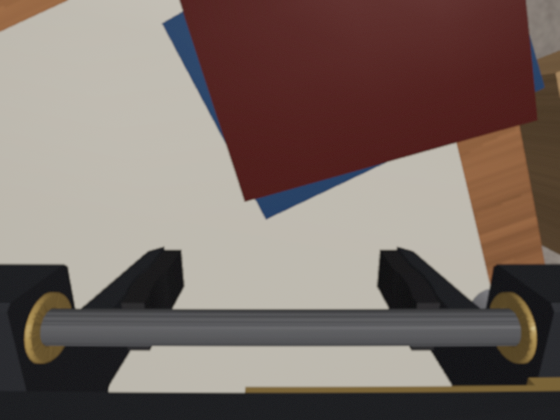

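The candidates are: orange (259,294), purple (213,312) and silver (247,330) in the scene view, plus a group of three grey cans at (215,50) by the tray. The silver one at (247,330) fits, because it stands alone on the table with the scale beyond it. I'll crop in to confirm and measure.

Run:
```python
from h import *
S=grab('scene');T=grab('top')
im=cv2.cvtColor(S['image'],cv2.COLOR_RGB2BGR)
a=cv2.resize(im[260:400,190:410],None,fx=3,fy=3,interpolation=3)
cv2.imwrite('pics/crop1.png',a)
a=cv2.resize(im[40:285,180:380],None,fx=3,fy=2.4,interpolation=3);a=cv2.convertScaleAbs(a,alpha=1.8);cv2.imwrite('pics/crop2.png',a)
for n,d in(('S',S),('T',T)):
    P=cloud(d);z=P[...,2];ok=d['depth']>0
    # cabinet top
    m=ok&(abs(z-.270)<.006)&(P[...,0]>-.2)
    N,L,st,ce=cv2.connectedComponentsWithStats(m.astype(np.uint8))
    for i in range(1,N):
        if st[i,4]>60:
            q=P[L==i][:,:2].astype(np.float32)
            rr=cv2.minAreaRect(q*1000);print(n,'z.27',st[i],'z',np.median(z[L==i]),rr,cv2.boxPoints(rr).round(0).tolist())
    m=ok&(abs(z-.085)<.006)
    N,L,st,ce=cv2.connectedComponentsWithStats(m.astype(np.uint8))
    for i in range(1,N):
        if st[i,4]>100:
            q=P[L==i];print(n,'z.085',st[i],q.mean(0).round(4),(q.max(0)-q.min(0)).round(3),d['image'][L==i].mean(0).round(0))
```

```text
S z.27 [ 235   51  116   88 8962] z 0.2690560997763458 ((624.1052856445312, 305.76373291015625), (243.96926879882812, 280.4432678222656), 87.01488494873047) [[478.0, 191.0], [758.0, 177.0], [770.0, 420.0], [490.0, 435.0]]
S z.27 [233 144  32 110 690] z 0.2671346142980737 ((489.82012939453125, 38.68372344970703), (14.97330379486084, 278.55224609375), 7.375396251678467) [[465.0, 176.0], [500.0, -100.0], [515.0, -98.0], [479.0, 178.0]]
S z.27 [  4 210  63  56 449] z 0.2711172339841615 ((23.016887664794922, -23.225921630859375), (134.53697204589844, 96.45792388916016), 43.47938919067383) [[-59.0, -35.0], [7.0, -105.0], [105.0, -12.0], [39.0, 58.0]]
S z.27 [  0 212  17  24 105] z 0.2660475253038257 ((-68.1135025024414, 40.86085891723633), (55.21662902832031, 43.059627532958984), 60.644107818603516) [[-100.0, 27.0], [-63.0, 6.0], [-36.0, 54.0], [-73.0, 75.0]]
S z.085 [251   4 101  19 271] [0.7219 0.7258 0.0848] [0.324 0.059 0.012] [23. 24. 24.]
S z.085 [207  28  16  14 173] [0.4289 0.6744 0.0836] [0.049 0.055 0.012] [116. 120. 122.]
S z.085 [223  38  17  15 180] [0.4794 0.629  0.0835] [0.0
[... 966 characters left out ...]
9] [0.7797 0.6836 0.0851] [0.334 0.238 0.012] [37. 37. 38.]
T z.085 [ 365  112   70   69 1051] [ 0.749  -0.3203  0.084 ] [0.189 0.186 0.012] [114.  39.  36.]
T z.085 [335 232  20  20 296] [ 0.4876 -0.1623  0.0828] [0.05 0.05 0.01] [139.  77.  45.]
T z.085 [ 31 235  21  21 305] [0.4804 0.6271 0.0832] [0.052 0.054 0.011] [123. 123. 128.]
T z.085 [369 247  21  21 301] [ 0.4477 -0.2505  0.083 ] [0.051 0.052 0.011] [125. 125. 129.]
T z.085 [ 13 255  20  20 289] [0.4309 0.6721 0.0831] [0.049 0.051 0.011] [123. 124. 129.]
T z.085 [ 37 259  21  20 316] [0.4207 0.6071 0.0831] [0.049 0.055 0.011] [123. 124. 129.]
T z.085 [349 281  20  20 309] [ 0.3631 -0.1948  0.0831] [0.048 0.05  0.012] [76. 50. 91.]
```

View pics/crop1.png

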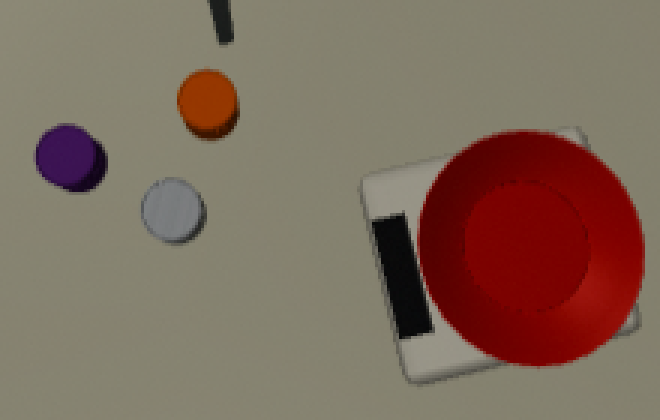

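View pics/crop2.png

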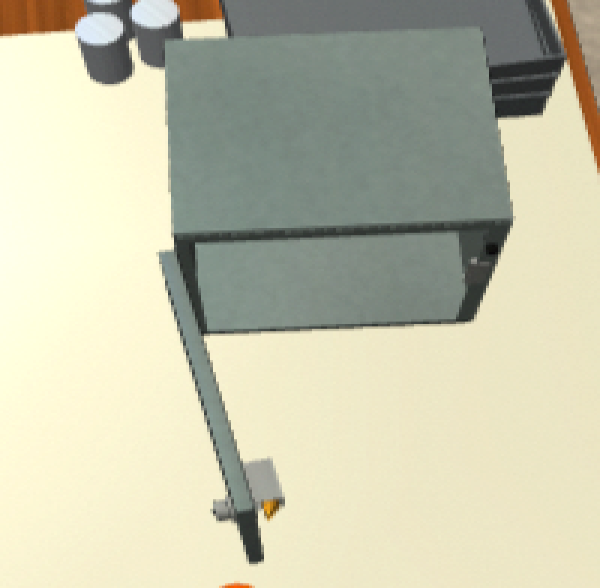

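The silver tin is confirmed: alone, with the scale beyond it, at about (0.447,-0.249). The door stands at about 1.39 rad. Next I'll fit the frames and check the tool axes.

Run:
```python
from h import *
s=r.observe();M=Ro.from_rotvec(s['orientation']).as_matrix();print('tool axes cols\n',M.round(3))
d=vision.get_image('wrist');print(np.array(d['T_tool_cam']).round(3),np.array(d['intrinsics']).round(0).tolist())
# arm points from clouds
for n in('scene','top'):
    d=grab(n);P=cloud(d);q=P[d['depth']>0]
    if n=='scene':
        m=(q[:,2]>.3)
        H=q[m];print(len(H));
        for z0 in np.arange(.3,1.1,.1):
            k=H[(H[:,2]>z0)&(H[:,2]<z0+.1)]
            if len(k):print(z0.round(1),k.min(0).round(2),k.max(0).round(2))
```

```text
tool axes cols
 [[ 0.936 -0.     0.352]
 [-0.352 -0.     0.936]
 [-0.    -1.    -0.001]]
[[ 0.001  0.963  0.269 -0.07 ]
 [-0.    -0.269  0.963 -0.157]
 [ 1.    -0.001 -0.     0.   ]
 [ 0.     0.     0.     1.   ]] [[353.0, 0.0, 280.0], [0.0, 353.0, 207.0], [0.0, 0.0, 1.0]]
6243
0.3 [0.12 0.39 0.3 ] [0.25 0.58 0.4 ]
0.4 [0.11 0.31 0.4 ] [0.24 0.5  0.5 ]
0.5 [0.06 0.24 0.5 ] [0.21 0.42 0.6 ]
```

```bash
cat >> h.py <<'E'
def Rt(az,tilt):
    a=np.array([np.cos(az),np.sin(az),0]);c,s=np.cos(tilt),np.sin(tilt);u=np.array([0,0,1.])
    x=-(s*a+c*u);y=c*a-s*u;return np.stack([x,y,np.cross(x,y)],1)
def turn(Rg):
    M=Ro.from_rotvec(r.observe()['orientation']).as_matrix();return Ro.from_matrix(Rg@M.T).as_rotvec()
CAB=np.array([.6252,.305,0]);XA=np.array([.0515,.9987,0]);YA=np.array([-.9987,.0515,0])
def cab(p): p=np.asarray(p)-CAB;return np.array([p@XA,p@YA,p[2]])
def wor(c): return CAB+XA*c[0]+YA*c[1]+np.array([0,0,c[2]])
AZ=np.arctan2(.9987,.0515)
E
python3 - <<'E'
from h import *
w=turn(Rt(AZ,np.pi/4));print(w,np.linalg.norm(w),np.linalg.norm(w)/.12)
w=turn(Rt(AZ,np.pi/2));print(w)
E
```

```text
[ 0.7008017   0.45869099 -1.19351023] 1.4580765072141542 12.150637560117952
[ 5.40252720e-05 -1.79527371e-04 -1.26254546e+00]
```

{"op": "apply_moves", "data": {
  "moves": [
    [[0,0,-0.115],[0,-0.005,0.035],1],
    [[0,0,-0.115],[0,-0.01,0.035],1],
    [[0,0,-0.115],[0.01,-0.02,0.035],1],
    [[0,0,-0.115],[0.01,-0.03,0.035],0.6],
    [[0,0,-0.115],[0.01,-0.038,0.035],0.6]
  ]
}}

```text
time: 0.82
eef_pos: [0.2116, 0.399, 0.3922]
orientation: [-1.443, 0.733, -0.733]
force: [0.1, 0.9, 0.4]
opening: 0.872
```

{"op": "apply_moves", "data": {
  "moves": [
    [[0,0,-0.115],[0.012,-0.038,0.005],0.6],
    [[0,0,-0.115],[0.012,-0.038,0.005],0.6],
    [[0,0,-0.115],[0.012,-0.038,0.005],0.6],
    [[0,0,-0.115],[0.012,-0.038,0],0.6],
    [[0,0,-0.115],[0.012,-0.038,0],0.6]
  ]
}}

```text
time: 1.23
eef_pos: [0.2714, 0.2082, 0.4058]
orientation: [-1.234, 1.167, -1.168]
force: [1.1, 0.7, 0.4]
opening: 0.803
```

{"op": "apply_moves", "data": {
  "moves": [
    [[0,0,-0.11],[0.012,-0.039,0],0.6],
    [[0,0,0],[0.012,-0.039,0],0.6],
    [[0,0,0],[0.012,-0.039,0],0.6],
    [[0,0,0],[0.012,-0.039,0],0.6],
    [[0,0,0],[0.012,-0.039,0],0.6]
  ]
}}

```text
time: 1.65
eef_pos: [0.3314, 0.0128, 0.4057]
orientation: [-1.185, 1.244, -1.246]
force: [2.0, 0.6, -0.0]
opening: 0.804
```

{"op": "apply_moves", "data": {
  "moves": [
    [[0.112,-0.006,0],[0.01,-0.038,0],0.6],
    [[0.112,-0.006,0],[0.01,-0.038,0],0.6],
    [[0.112,-0.006,0],[0.01,-0.038,0],0.6],
    [[0.112,-0.006,0],[0.01,-0.038,0],0.6],
    [[0.112,-0.006,0],[0.01,-0.038,0],0.6]
  ]
}}

```text
time: 2.07
eef_pos: [0.3781, -0.1628, 0.4057]
orientation: [-0.784, 1.437, -0.854]
force: [1.8, 0.8, 1.5]
opening: 0.806
```

Run:
```python
from h import *
s=r.observe();print(s['eef_pos'],s['joints'].round(3),turn(Rt(AZ,np.pi/4)))
d=grab('wrist');save(d,'w1.png');d=grab('scene');save(d,'s1.png')
```

```text
[ 0.37805085 -0.16276618  0.4057165 ] [-0.915  0.135  1.352  0.371  2.04  -0.762] [ 0.26217958 -0.01290182 -0.00248375]
```

View pics/w1.png

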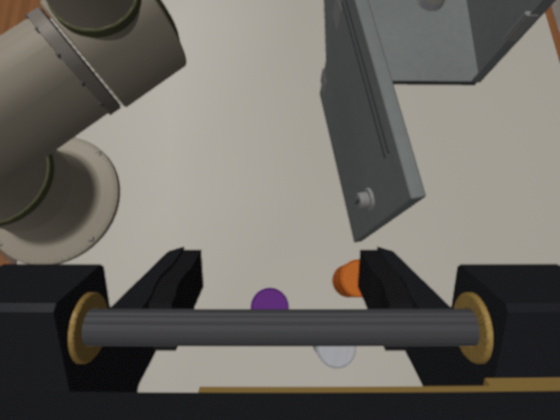

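View pics/s1.png

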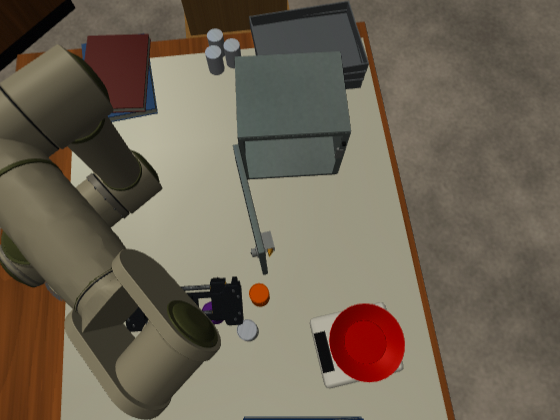

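{"op": "apply_moves", "data": {
  "moves": [
    [[0.11,-0.005,0],[0.014,-0.036,-0.015],0.6],
    [[0.11,-0.005,0],[0.014,-0.036,-0.015],0.6],
    [[0.042,-0.003,-0.002],[0.014,-0.036,-0.015],0.6],
    [[0,0,0],[0.014,-0.036,-0.015],0.6],
    [[0,0,0],[0.013,-0.033,-0.015],0.6]
  ]
}}

```text
time: 2.58
eef_pos: [0.4477, -0.3393, 0.3284]
orientation: [-0.582, 1.504, -0.654]
force: [0.3, -0.3, 0.6]
opening: 0.801
```

Run:
```python
from h import *
s=r.observe();print(s['eef_pos'],s['joints'].round(3),turn(Rt(AZ,np.pi/4)))
d=grab('wrist');save(d,'w2.png')
```

```text
[ 0.44772272 -0.33931557  0.32843148] [-1.043  0.675  0.877  0.502  2.221 -0.815] [ 0.00304244 -0.00338982 -0.00178351]
```

View pics/w2.png

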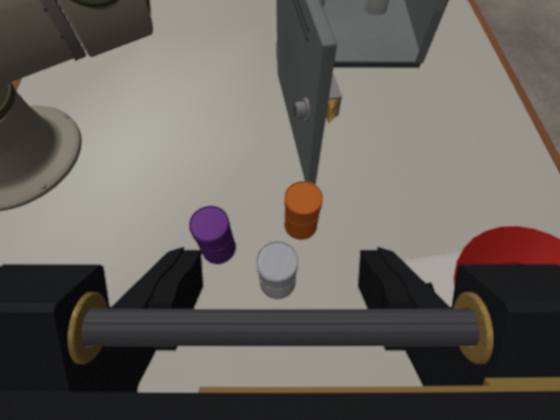

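The wrist view shows the target tin's top at (277,262), purple at (211,222), orange at (303,200), and one stored tin dimly at the top (377,5). I'll refine the tin's position with this third view.

Run:
```python
from h import *
d=grab('wrist')
P=cloud(d);m=(abs(P[...,2]-.085)<.006)&(d['depth']>0)
N,L,st,ce=cv2.connectedComponentsWithStats(m.astype(np.uint8))
for i in range(1,N):
    if st[i,4]>200:
        q=P[L==i];print(st[i],ce[i].round(1),((q.max(0)+q.min(0))/2).round(4),(q.max(0)-q.min(0)).round(3),d['image'][L==i].mean(0).round(0), 'p98 z',np.percentile(q[:,2],95))
m=np.ascontiguousarray(cv2.morphologyEx(m.astype(np.uint8),2,np.ones((3,3))))
# triangulate ellipse centers of tin top: scene, wrist
A=[];
S=grab('scene');T=grab('top')
for D,(x0,y0,x1,y1) in((d,(250,235,305,292)),):
    Pm=cloud(D);mm=(abs(Pm[...,2]-.0845)<.004).astype(np.uint8);z=np.zeros_like(mm);z[y0:y1,x0:x1]=mm[y0:y1,x0:x1]
    c=max(cv2.findContours(z,0,1)[0],key=len);e=cv2.fitEllipse(c);print(e);print(onz(D,*e[0],.085));A.append(ray(D,*e[0]))
for D,uv in((T,(379,257)),):
    print(onz(D,*uv,.085));A.append(ray(D,*uv))
M=0;b=0
for c,k in A:
    k=k/np.linalg.norm(k);Q=np.eye(3)-np.outer(k,k);M=M+Q;b=b+Q@c
print('tri',np.linalg.solve(M,b))
```

```text
[  0  98  29  49 351] [ 15.9 126.2] [ 0.0585 -0.0043  0.085 ] [0.023 0.093 0.012] [52. 49. 43.] p98 z 0.0901896604405972
[ 284  177   39   36 1084] [303.1 194.1] [ 0.4862 -0.1605  0.0828] [0.051 0.052 0.008] [154.  85.  39.] p98 z 0.0844604564991333
[ 188  202   41   38 1219] [208.1 220.5] [ 0.3619 -0.1927  0.0827] [0.051 0.052 0.007] [ 93.  55. 112.] p98 z 0.08462878665194187
[ 455  221  105   58 1462] [505.5 236. ] [ 0.7244 -0.2527  0.084 ] [0.147 0.069 0.01 ] [119.  32.  29.] p98 z 0.08743761461102298
[ 255  237   44   42 1420] [276.6 257.5] [ 0.4466 -0.2478  0.0826] [0.052 0.053 0.007] [143. 143. 146.] p98 z 0.0845219469936862
((276.5638122558594, 257.28302001953125), (40.4390983581543, 42.460777282714844), 85.45130157470703)
[ 0.44661188 -0.24919961  0.085     ]
[ 0.44799103 -0.24988216  0.085     ]
tri [ 0.44727104 -0.24965477  0.08629262]
```

{"op": "apply_moves", "data": {
  "moves": [
    [[0.003,-0.003,-0.002],[-0.001,0.005,-0.04],0.6],
    [[0,0,0],[-0.001,0.005,-0.04],0.6],
    [[0,0,0],[-0.001,0.005,-0.04],0.6],
    [[0,0,0],[-0.001,0.005,-0.04],0.6],
    [[0,0,0],[0,0.004,-0.04],0.6]
  ]
}}

```text
time: 3.2
eef_pos: [0.4434, -0.312, 0.1311]
orientation: [-0.582, 1.497, -0.657]
force: [0.8, -0.4, 0.0]
opening: 0.799
```

Run:
```python
from h import *
R0=Rt(AZ,np.pi/4)
s=r.observe();print(s['eef_pos'],s['joints'].round(3),turn(R0))
tg=np.array([.447,-.2485,.05])+.005*R0[:,1];print(tg-s['eef_pos'])
d=grab('wrist');save(d,'w3.png')
```

```text
[ 0.44339643 -0.31202595  0.1310951 ] [-1.028  0.763  1.242  0.417  1.802 -1.026] [ 0.00527475  0.00271194 -0.00223277]
[ 0.00378564  0.0670568  -0.08463064]
```

View pics/w3.png

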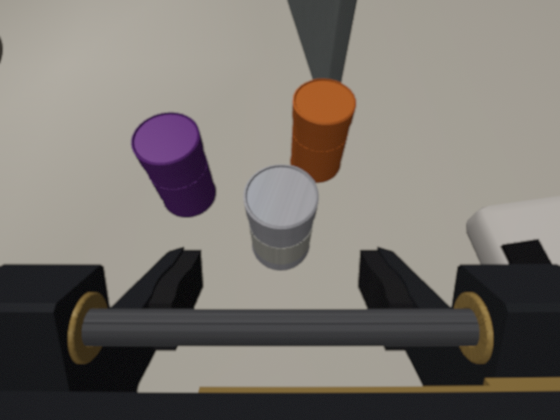

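{"op": "apply_moves", "data": {
  "moves": [
    [[0,0,0],[0,0.01,-0.012],0.6],
    [[0,0,0],[0.001,0.016,-0.018],0.6],
    [[0,0,0],[0.001,0.016,-0.018],0.6],
    [[0,0,0],[0.001,0.015,-0.018],0.6],
    [[0,0,0],[0.001,0.01,-0.014],0.6]
  ]
}}

```text
time: 3.67
eef_pos: [0.4479, -0.245, 0.0522]
orientation: [-0.58, 1.498, -0.655]
force: [-0.2, 0.8, -0.1]
opening: 0.803
```

Run:
```python
from h import *
R0=Rt(AZ,np.pi/4)
s=r.observe();print(s['eef_pos'],s['joints'].round(3),turn(R0),s['force'])
tg=np.array([.447,-.2485,.05])+.005*R0[:,1];print(tg-s['eef_pos'])
d=grab('wrist');save(d,'w4.png')
```

```text
[ 0.44792968 -0.2450036   0.05215514] [-0.964  0.788  1.442  0.446  1.577 -1.07 ] [ 0.00349176  0.00242055 -0.00214665] [-0.16484351  0.80189507 -0.06018846]
[-7.47602253e-04  3.44392052e-05 -5.69066988e-03]
```

View pics/w4.png

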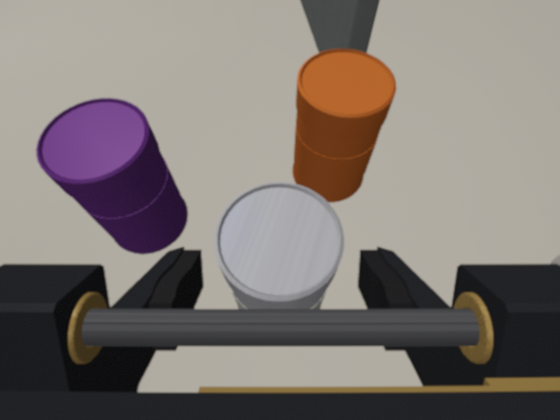

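The tin is centred between the pads, so I'll close.

{"op": "apply_moves", "data": {
  "moves": [
    [[0,0,0],[0,0,-0.005],0.6],
    [[0,0,0],[0,0,0],-0.2],
    [[0,0,0],[0,0,0],-0.6],
    [[0,0,0],[0,0,0],-1],
    [[0,0,0],[0,0,0],-1]
  ],
  "squeeze": 20
}}

```text
time: 4.13
eef_pos: [0.4475, -0.2471, 0.0461]
orientation: [-0.579, 1.5, -0.655]
force: [-1.4, -1.5, 4.9]
opening: 0.563
```

{"op": "apply_moves", "data": {
  "moves": [
    [[0,0,0],[0,0,0],-1],
    [[0,0,0],[0,0,0.005],-1],
    [[0,0,0],[0,0,0.02],-1],
    [[0,0,0],[0,-0.01,0.03],-1],
    [[0,0,0],[0,-0.01,0.03],-1]
  ]
}}

```text
time: 4.55
eef_pos: [0.4471, -0.2662, 0.1309]
orientation: [-0.578, 1.502, -0.653]
force: [1.6, -0.8, -4.0]
opening: 0.565
```

Run:
```python
from h import *
R0=Rt(AZ,np.pi/4)
s=r.observe();print(s['eef_pos'],s['joints'].round(3),turn(R0),s['force'],s['opening']*88)
d=grab('wrist');save(d,'w5.png')
```

```text
[ 0.44712103 -0.26619038  0.13092903] [-0.985  0.704  1.355  0.44   1.742 -1.009] [ 0.00014197 -0.00088706 -0.00103795] [ 1.60838726 -0.82283015 -3.99915916] 49.712677661294926
```

View pics/w5.png

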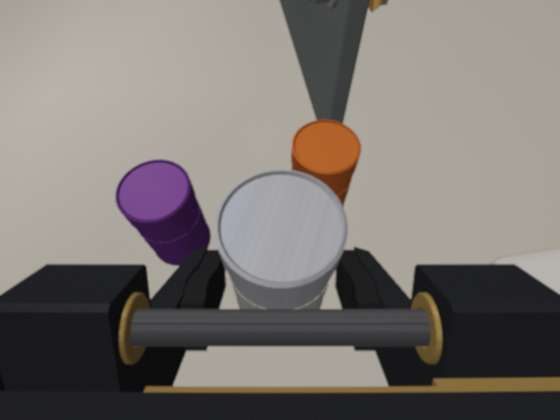

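The tin is held (opening 49.7 mm, about 4 N of weight). I'll fit a rough kinematic model from the readings so far, to check forearm clearance over the door.

```bash
cat > kin.py <<'E'
from h import *
from scipy.optimize import least_squares
D=[([.98756,.31344,1.49842,0,1.33098,-.2234],[.18473,.49116,.22627]),
([-0.915,0.135,1.352,0.371,2.04,-0.762],[0.37805,-0.16277,0.40572]),
([-1.043,0.675,0.877,0.502,2.221,-0.815],[0.44772,-0.33932,0.32843]),
([-1.028,0.763,1.242,0.417,1.802,-1.026],[0.4434,-0.31203,0.1311]),
([-0.964,0.788,1.442,0.446,1.577,-1.07],[0.44793,-0.245,0.05216]),
([-0.985,0.704,1.355,0.44,1.742,-1.009],[0.44712,-0.26619,0.13093])]
E_=lambda a,t:Ro.from_euler(a,t).as_matrix()
def fk(j,p,full=False):
    a1,e,d1,L1,a3,L2,a5,e5,L3=p
    A=E_('z',j[0]);S=A@np.array([a1,0,d1]);
    B=A@E_('y',j[1]);El=S+B@np.array([0,e,L1])
    C=B@E_('y',j[2]);F=C@E_('z',j[3])
    W=El+C@np.array([a3,0,L2]);
    W2=W+F@np.array([a5,e5,0]);G=F@E_('y',j[4]);T=W2+G@np.array([0,0,L3])
    return (S,El,W,W2,T,G[:,2]) if full else T
E
python3 - <<'E'
from kin import *
R0=Rt(AZ,np.pi/4)
p0=[0,-.1,.2,.45,0,.4,0,0,.25]
f=lambda p:np.concatenate([fk(j,p)-np.array(t) for j,t in D]+[np.array(p)[[0,4,6,7]]*.003])
s=least_squares(f,p0);print(s.x.round(4),np.abs(s.fun).max())
print(fk(D[4][0],s.x,True)[5],R0[:,1])
for x in fk(D[-1][0],s.x,True):print(x.round(3))
E
```

```text
[-5.000e-04  1.163e-01  2.014e-01  4.386e-01  3.870e-02  3.980e-01
  2.000e-04 -0.000e+00  2.595e-01] 0.00018700683594297107
[ 0.03645735  0.70392113 -0.70934188] [ 0.03641502  0.7061685  -0.70710678]
[-0.     0.     0.201]
[ 0.254 -0.172  0.536]
[ 0.438 -0.45   0.315]
[ 0.438 -0.45   0.315]
[ 0.447 -0.266  0.131]
[ 0.035  0.706 -0.707]
```

```bash
cat >> kin.py <<'E'
P=[-.0005,.1163,.2014,.4386,.0387,.398,.0002,0,.2595]
LO=np.array([-2.94,-.97,.19,-1.23,.02]);HI=np.array([2.94,2.17,2.56,4.37,3.11])
def ik(tcp,az,tilt,j0=(-.5,.6,1.2,.5,1.6)):
    yd=Rt(az,tilt)[:,1]
    f=lambda j:np.concatenate([(fk(j,P)-tcp)*5,fk(j,P,True)[5]-yd])
    s=least_squares(f,np.clip(j0,LO+.01,HI-.01),bounds=(LO,HI));return s.x,np.abs(s.fun).max()
HINGE=wor([-.130,.146,0])[:2]
def doorseg(th):
    a=np.arctan2(-.0515,.9987)-th;d=np.array([np.cos(a),np.sin(a)]);return HINGE,HINGE+.286*d
def clear(j,th):
    # min distance from arm segments (elbow->wrist->tcp-.05) to door plate (z<.268)
    S,El,W,W2,T,y=fk(j,P,True);a,b=doorseg(th);g=np.linspace(0,1,60)
    D2=a+(b-a)*g[:,None];out=[]
    for u,v in((El,W),(W,T-.05*y)):
        X=u+(v-u)*g[:,None]
        dxy=np.linalg.norm(X[:,None,:2]-D2[None],axis=2).min(1);dz=np.maximum(0,X[:,2]-.268)
        out.append(np.hypot(dxy,dz).min())
    return out
E
python3 - <<'E'
from kin import *
for th in(1.39,1.7,1.9):
  for tilt in (30,40,45,50,55):
    for cy in (-.06,0,.06):
        t=np.radians(tilt);R=Rt(AZ,t)
        tcp=wor([-.05,cy,.02+.05])+.005*R[:,1]
        j,e=ik(tcp,AZ,t);fkp=fk(j,P,True)
        print(th,tilt,cy,'err',round(e,4),j.round(2),'W',fkp[2].round(3),'El',fkp[1].round(2),'clear',np.round(clear(j,th),3))
E
```

```text
1.39 30 -0.06 err 0.0 [-0.13  0.95  1.22  1.09  1.34] W [0.671 0.032 0.197] El [0.37 0.07 0.46] clear [0.064 0.177]
1.39 30 0 err 0.0 [-0.13  0.85  1.45  1.12  1.29] W [0.611 0.035 0.197] El [0.34 0.07 0.49] clear [0.041 0.118]
1.39 30 0.06 err 0.0 [-0.14  0.76  1.65  1.14  1.25] W [0.551 0.038 0.197] El [0.32 0.07 0.52] clear [0.008 0.059]
1.39 40 -0.06 err 0.0 [-0.09  0.9   1.21  0.94  1.26] W [0.673 0.057 0.234] El [0.35 0.09 0.47] clear [0.083 0.182]
1.39 40 0 err 0.0 [-0.09  0.8   1.43  0.97  1.19] W [0.613 0.06  0.234] El [0.32 0.09 0.51] clear [0.061 0.123]
1.39 40 0.06 err 0.0 [-0.1   0.7   1.63  1.    1.14] W [0.553 0.063 0.234] El [0.29 0.09 0.54] clear [0.027 0.064]
1.39 45 -0.06 err 0.0 [-0.07  0.89  1.2   0.85  1.23] W [0.673 0.072 0.25 ] El [0.35 0.09 0.48] clear [0.092 0.185]
1.39 45 0 err 0.0 [-0.07  0.78  1.42  0.88  1.15] W [0.613 0.075 0.25 ] El [0.31 0.1  0.51] clear [0.071 0.126]
1.39 45 0.06 err 0.0 [-0.07  0.68  1.62  0.92  1.09] W [0.554 0.078 0.25 ] El [0.28 0.1  0.54] clear [0.037 0.067]
1.39 50 -0.06 err 0.0 [-0.04  0.87  1.18  0.76  1.2 ] W [0.674 0.088 0.
[... 3314 characters left out ...]
 clear [0.073 0.086]
1.9 50 -0.06 err 0.0 [-0.04  0.87  1.18  0.76  1.2 ] W [0.674 0.088 0.265] El [0.34 0.1  0.48] clear [0.124 0.206]
1.9 50 0 err 0.0 [-0.04  0.76  1.4   0.79  1.12] W [0.614 0.092 0.265] El [0.31 0.1  0.52] clear [0.107 0.146]
1.9 50 0.06 err 0.0 [-0.04  0.66  1.6   0.83  1.05] W [0.554 0.095 0.265] El [0.27 0.11 0.55] clear [0.077 0.086]
1.9 55 -0.06 err 0.0 [-0.02  0.86  1.16  0.67  1.18] W [0.675 0.106 0.279] El [0.33 0.11 0.49] clear [0.127 0.206]
1.9 55 0 err 0.0 [-0.01  0.75  1.38  0.7   1.1 ] W [0.615 0.109 0.279] El [0.3  0.11 0.52] clear [0.11  0.146]
1.9 55 0.06 err 0.0 [-0.01  0.64  1.58  0.74  1.02] W [0.555 0.112 0.279] El [0.26 0.11 0.55] clear [0.08  0.086]
```

Run:
```python
from kin import *
j=r.observe()['joints'];S,El,W,W2,T,y=fk(j,P,True)
C=E_('z',j[0])@E_('y',j[1]+j[2]);ax=C[:,2];
for n in('scene','top'):
    d=grab(n);save(d,n+'2.png');X=cloud(d)[d['depth']>0];X=X[X[:,2]>.2]
    v=X-W;s=v@ax;q=v@C[:,:2]
    G=C@E_('z',j[3]);lat=v@G[:,1]; nor=v@G[:,0]
    for a in np.arange(-.45,.15,.05):
        m=(s>a)&(s<a+.05)&(np.hypot(*q.T)<.2)
        if m.sum()>20: print(n,a.round(2),'rad max',np.percentile(np.hypot(*q[m].T),[50,90,99]).round(3),'lat',np.percentile(lat[m],[1,99]).round(3),'nor',np.percentile(nor[m],[1,99]).round(3))
```

```text
scene -0.45 rad max [0.106 0.177 0.196] lat [-0.029  0.196] nor [-0.112  0.015]
scene -0.4 rad max [0.108 0.179 0.197] lat [-0.027  0.196] nor [-0.113  0.013]
scene -0.35 rad max [0.08  0.106 0.178] lat [-0.027  0.177] nor [-0.083  0.012]
scene -0.3 rad max [0.072 0.076 0.078] lat [-0.026  0.063] nor [-0.076 -0.001]
scene -0.25 rad max [0.066 0.07  0.072] lat [-0.028  0.061] nor [-0.069  0.007]
scene -0.2 rad max [0.059 0.062 0.064] lat [-0.028  0.058] nor [-0.063  0.011]
scene -0.15 rad max [0.053 0.064 0.07 ] lat [-0.056  0.061] nor [-0.054  0.032]
scene -0.1 rad max [0.065 0.156 0.166] lat [-0.034  0.061] nor [-0.045  0.164]
scene -0.05 rad max [0.126 0.173 0.191] lat [-0.043  0.093] nor [-0.027  0.174]
scene -0.0 rad max [0.158 0.166 0.17 ] lat [0.01  0.088] nor [0.007 0.163]
top -0.45 rad max [0.107 0.18  0.196] lat [-0.026  0.195] nor [-0.11   0.136]
top -0.4 rad max [0.111 0.187 0.198] lat [-0.022  0.197] nor [-0.114  0.017]
top -0.35 rad max [0.079 0.083 0.087] lat [-0.015  0.067] nor [-0.082 -0.005]
top -0.3 rad max [0.072 0.076 0.078] lat [-0.019  0.064] nor [-0.075  0.006]
top -0.25 rad max [0.065 0.069 0.071] lat [-0.021  0.061] nor [-0.069  0.012]
top -0.2 rad max [0.058 0.062 0.063] lat [-0.022  0.058] nor [-0.062  0.017]
top -0.15 rad max [0.054 0.065 0.091] lat [-0.059  0.06 ] nor [-0.053  0.065]
top -0.1 rad max [0.066 0.16  0.17 ] lat [-0.058  0.06 ] nor [-0.043  0.168]
top -0.05 rad max [0.067 0.167 0.188] lat [-0.055  0.09 ] nor [-0.044  0.174]
top -0.0 rad max [0.069 0.164 0.172] lat [-0.056  0.088] nor [-0.044  0.158]
```

View pics/scene2.png

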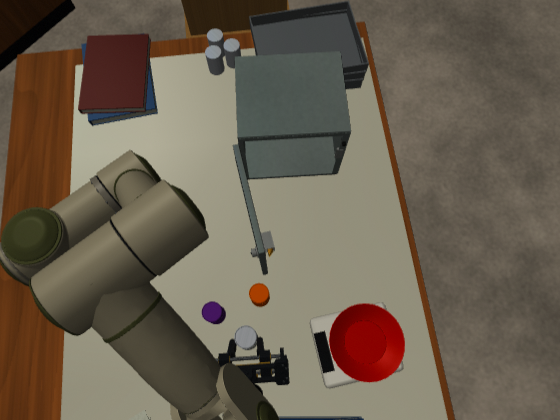

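Run:
```python
from kin import *
t=np.pi/4
for cx in (-.07,-.055):
  for cy in (-.01,.0):
    for yaw in (0,10,15,20):
        az=AZ+np.radians(yaw);R=Rt(az,t)
        tcp=wor([cx,cy,.02+.05])+.005*R[:,1]
        j,e=ik(tcp,az,t);F=fk(j,P,True)
        g=wor([cx,cy,.07]);bx=[]
        for b in(.045,.10):
          for sx in(-.0375,.0375):
            for sz in(-.0935,.0935):
              c=cab(g-b*R[:,1]+sx*R[:,0]+sz*R[:,2]); bx.append(c)
        bx=np.array(bx);ins=bx[bx[:,0]>-.12]
        # edges crossing the front: interpolate
        print(cx,cy,yaw,'e',round(e,4),'clear',np.round(clear(j,1.39),3),'W',F[2].round(3),'body y in',bx[:4,1].min().round(3),bx[:4,1].max().round(3),'xmax',bx[:,0].max().round(3),'z',bx[:,2].min().round(3),bx[:,2].max().round(3))
```

```text
-0.07 -0.01 0 e 0.0 clear [0.074 0.132] W [0.622 0.055 0.25 ] body y in -0.104 0.084 xmax -0.075 z 0.075 0.167
-0.07 -0.01 10 e 0.0 clear [0.086 0.163] W [0.654 0.056 0.25 ] body y in -0.112 0.081 xmax -0.059 z 0.075 0.167
-0.07 -0.01 15 e 0.0 clear [0.091 0.167] W [0.669 0.058 0.25 ] body y in -0.115 0.079 xmax -0.051 z 0.075 0.167
-0.07 -0.01 20 e 0.0 clear [0.095 0.17 ] W [0.684 0.062 0.25 ] body y in -0.118 0.076 xmax -0.043 z 0.075 0.167
-0.07 0.0 0 e 0.0 clear [0.069 0.122] W [0.612 0.055 0.25 ] body y in -0.094 0.094 xmax -0.075 z 0.075 0.167
-0.07 0.0 10 e 0.0 clear [0.083 0.153] W [0.644 0.056 0.25 ] body y in -0.102 0.091 xmax -0.059 z 0.075 0.167
-0.07 0.0 15 e 0.0 clear [0.088 0.157] W [0.659 0.059 0.25 ] body y in -0.105 0.089 xmax -0.051 z 0.075 0.167
-0.07 0.0 20 e 0.0 clear [0.093 0.16 ] W [0.674 0.063 0.25 ] body y in -0.108 0.086 xmax -0.043 z 0.075 0.167
-0.055 -0.01 0 e 0.0 clear [0.075 0.135] W [0.623 0.07  0.25 ] body y in -0.104 0.084 xmax -0.06 z 0.075 0.167
-0.055 -0.01 10 e 0.0 clear [0.087 0.166] W [0.654 0.071 0.25 ] body y in -0.112 0.081 xmax -0.044 z 0.075 0.167
-0.055 -0.01 15 e 0.0 clear [0.092 0.17 ] W [0.67  0.073 0.25 ] body y in -0.115 0.079 xmax -0.036 z 0.075 0.167
-0.055 -0.01 20 e 0.0 clear [0.095 0.173] W [0.685 0.077 0.25 ] body y in -0.118 0.076 xmax -0.028 z 0.075 0.167
-0.055 0.0 0 e 0.0 clear [0.07  0.125] W [0.613 0.07  0.25 ] body y in -0.094 0.094 xmax -0.06 z 0.075 0.167
-0.055 0.0 10 e 0.0 clear [0.084 0.156] W [0.645 0.071 0.25 ] body y in -0.102 0.091 xmax -0.044 z 0.075 0.167
-0.055 0.0 15 e 0.0 clear [0.089 0.16 ] W [0.66  0.074 0.25 ] body y in -0.105 0.089 xmax -0.036 z 0.075 0.167
-0.055 0.0 20 e 0.0 clear [0.093 0.163] W [0.675 0.078 0.25 ] body y in -0.108 0.086 xmax -0.028 z 0.075 0.167
```

Run:
```python
from kin import *
S=grab('top');X=cloud(S)[S['depth']>0];m=(abs(X[:,0]-.745)<.14)&(abs(X[:,1]+.315)<.14)&(X[:,2]>.05);print('dish',X[m].min(0).round(3),X[m].max(0).round(3))
t=np.pi/4
for tcp,yaw in [((.447,-.266,.131),0),((.447,-.25,.30),0),((.52,-.19,.30),6),((.59,-.13,.29),12),((.65,-.08,.27),18),((.65,-.06,.20),18),((.64,.1,.13),18),((.63,.2,.12),18),((.61,.25,.07),18)]:
    az=AZ+np.radians(yaw);j,e=ik(np.array(tcp),az,t);print(tcp,yaw,round(e,4),j.round(2),np.round(clear(j,1.39),3),fk(j,P,True)[2].round(3))
print(wor([-.06,.008,.02]))
```

```text
dish [ 0.624 -0.407  0.05 ] [ 0.837 -0.221  0.094]
(0.447, -0.266, 0.131) 0 0.0 [-0.99  0.7   1.36  0.44  1.74] [0.309 0.21 ] [ 0.438 -0.449  0.315]
(0.447, -0.25, 0.3) 0 0.0 [-0.97  0.52  1.2   0.5   2.04] [0.364 0.207] [ 0.437 -0.433  0.484]
(0.52, -0.19, 0.3) 6 0.0 [-0.79  0.6   1.08  0.55  2.04] [0.309 0.142] [ 0.53  -0.373  0.484]
(0.59, -0.13, 0.29) 12 0.0 [-0.63  0.72  0.91  0.6   2.06] [0.257 0.122] [ 0.619 -0.311  0.474]
(0.65, -0.08, 0.27) 18 0.0 [-0.51  0.87  0.67  0.63  2.11] [0.208 0.155] [ 0.698 -0.257  0.454]
(0.65, -0.06, 0.2) 18 0.0 [-0.49  0.89  0.83  0.59  1.96] [0.17 0.15] [ 0.698 -0.237  0.384]
(0.64, 0.1, 0.13) 18 0.0 [-0.28  0.84  1.11  0.65  1.65] [0.127 0.16 ] [ 0.688 -0.077  0.314]
(0.63, 0.2, 0.12) 18 0.0 [-0.14  0.82  1.17  0.71  1.54] [0.123 0.163] [0.678 0.023 0.304]
(0.61, 0.25, 0.07) 18 0.0 [-0.07  0.85  1.26  0.75  1.4 ] [0.09 0.15] [0.658 0.073 0.254]
[0.6141204 0.24549   0.02     ]
```

{"op": "apply_moves", "data": {
  "moves": [
    [[0,0,0],[0,0,0.03],-1],
    [[0,0,0],[0,0,0.035],-1],
    [[0,0,0],[0.005,0.005,0.035],-1],
    [[0,0,0],[0.015,0.01,0.035],-1],
    [[0,0,0.02],[0.02,0.012,0.025],-1]
  ]
}}

```text
time: 5.17
eef_pos: [0.4872, -0.2393, 0.2916]
orientation: [-0.592, 1.494, -0.64]
force: [0.4, -1.4, -3.4]
opening: 0.565
```

{"op": "apply_moves", "data": {
  "moves": [
    [[0,0,0.04],[0.027,0.023,0],-1],
    [[0,0,0.05],[0.027,0.024,0],-1],
    [[0,0,0.06],[0.027,0.024,0],-1],
    [[0,0,0.06],[0.027,0.024,-0.01],-1],
    [[0,0,0.06],[0.027,0.024,-0.01],-1]
  ]
}}

```text
time: 5.58
eef_pos: [0.6233, -0.1186, 0.2682]
orientation: [-0.78, 1.383, -0.425]
force: [0.7, -1.4, -2.8]
opening: 0.564
```

{"op": "apply_moves", "data": {
  "moves": [
    [[0,0,0.024],[0.018,0.024,-0.015],-1],
    [[0,0,0],[0.01,0.02,-0.02],-1],
    [[0,0,0],[0,0.01,-0.01],-1],
    [[0,0,0],[0,0,0],-1],
    [[0,0,0],[0,0,0],-1]
  ]
}}

```text
time: 6.0
eef_pos: [0.65, -0.066, 0.2237]
orientation: [-0.794, 1.374, -0.408]
force: [0.5, 0.0, -2.7]
opening: 0.565
```

Run:
```python
from kin import *
s=r.observe();az=AZ+np.radians(18);print(s['time'],s['eef_pos'],turn(Rt(az,np.pi/4)),s['opening'],s['force'])
print((fk(s['joints'],P)-s['eef_pos']).round(4))
d=grab('wrist');save(d,'w6.png')
```

```text
6.0 [ 0.65002045 -0.06599429  0.22368306] [-0.00050576 -0.00235656 -0.00129264] 0.5652373031903103 [ 0.47870255  0.03705285 -2.68805142]
[-0.0001  0.      0.0002]
```

View pics/w6.png

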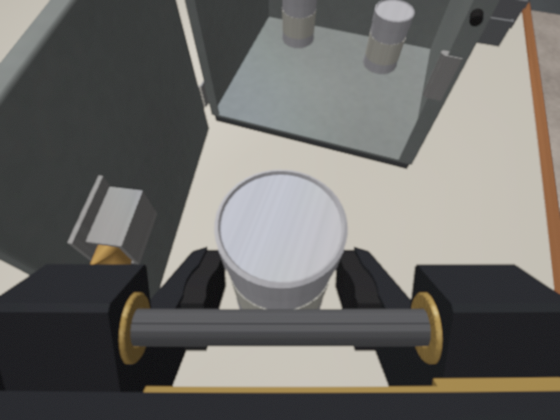

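The wrist view shows the open cabinet with stored tins at (298,20) and (388,40) towards the back, and the held tin upright at (281,230). I'll locate them and check the cabinet frame.

Run:
```python
from kin import *
d=grab('wrist');X=cloud(d);Cc=np.stack([(X-CAB)@XA,(X-CAB)@YA,X[...,2]],-1)
ok=(d['depth']>0)
m=ok&(Cc[...,2]>.03)&(Cc[...,2]<.112)&(abs(Cc[...,1])<.105)&(Cc[...,0]>-.05)&(Cc[...,0]<.11)
N,L,st,ce=cv2.connectedComponentsWithStats(m.astype(np.uint8))
for i in range(1,N):
    if st[i,4]>100:
        q=Cc[L==i]; 
        f=least_squares(lambda c:np.hypot(q[:,0]-c[0],q[:,1]-c[1])-.026,[q[:,0].min()+.026,q[:,1].mean()],loss='soft_l1',f_scale=.002)
        s=q[q[:,2]<.098];f=least_squares(lambda c:np.hypot(s[:,0]-c[0],s[:,1]-c[1])-.026,[s[:,0].min()+.026,s[:,1].mean()],loss='soft_l1',f_scale=.002)
        print(st[i],q.min(0).round(3),q.max(0).round(3),'axis cab',f.x.round(4))
fl=ok&(abs(Cc[...,2]-.02)<.006)&(abs(Cc[...,1])<.15)&(Cc[...,0]>-.13)&(Cc[...,0]<.13)
q=Cc[fl];print('floor',len(q),q.min(0).round(3),q.max(0).round(3),np.median(q[:,2]))
for uv in((218,120),(408,163)):print(uv,cab(onz(d,*uv,.02)).round(4))
# held tin top
h=ok&(X[...,2]>.2)&(np.hypot(X[...,0]-.65,X[...,1]+.066)<.06)
print('held z',np.percentile(X[h][:,2],[50,95]))
u,v=281,215
pl=[X[b,a] for a,b in((250,200),(310,200),(281,190),(281,260),(250,240),(310,240))];print(np.round(pl,4))
```

```text
[ 282    0   34   43 1301] [0.05  0.046 0.03 ] [0.083 0.096 0.097] axis cab [0.0783 0.0725]
[ 364    0   50   69 2396] [ 0.03  -0.091  0.03 ] [ 0.084 -0.039  0.106] axis cab [ 0.0588 -0.0647]
floor 19268 [-0.12  -0.138  0.014] [0.121 0.141 0.026] 0.019747976204917972
(218, 120) [-0.1285  0.125   0.02  ]
(408, 163) [-0.1216 -0.1346  0.02  ]
held z [0.27069176 0.31520783]
[[ 0.635  -0.0595  0.2615]
 [ 0.6585 -0.0531  0.2614]
 [ 0.6457 -0.0507  0.2601]
 [ 0.6538 -0.0809  0.2609]
 [ 0.6404 -0.0765  0.2617]
 [ 0.6624 -0.0706  0.2617]]
```

{"op": "apply_moves", "data": {
  "moves": [
    [[0,0.002,0.001],[-0.002,0.023,-0.022],-1],
    [[0,0,0],[-0.002,0.023,-0.023],-1],
    [[0,0,0],[-0.002,0.023,-0.023],-1],
    [[0,0,0],[-0.002,0.023,-0.023],-1],
    [[0,0,0],[-0.002,0.023,-0.023],-1]
  ]
}}

```text
time: 6.52
eef_pos: [0.6405, 0.0482, 0.111]
orientation: [-0.794, 1.372, -0.411]
force: [1.3, -0.5, -2.6]
opening: 0.567
```

{"op": "apply_moves", "data": {
  "moves": [
    [[0,0,0],[-0.004,0.02,-0.004],-1],
    [[0,0,0],[-0.004,0.025,-0.004],-1],
    [[0,0,0],[-0.004,0.025,-0.004],-1],
    [[0,0,0],[-0.004,0.02,-0.004],-1],
    [[0,0,0],[0,0,0],-1]
  ]
}}

```text
time: 6.93
eef_pos: [0.6235, 0.141, 0.0953]
orientation: [-0.796, 1.373, -0.406]
force: [0.4, 0.1, -2.9]
opening: 0.563
```

Run:
```python
from kin import *
s=r.observe();az=AZ+np.radians(18);print(s['time'],s['eef_pos'],turn(Rt(az,np.pi/4)),s['opening'],s['force'],clear(s['joints'][:6],1.39))
print(np.array([.6125,.2335,.08])-s['eef_pos'])
d=grab('wrist');save(d,'w7.png');save(grab('scene'),'s7.png');save(grab('top'),'t7.png')
```

```text
6.9333 [0.62351928 0.14099904 0.09534902] [ 0.00014975 -0.00171938 -0.00376806] 0.5628479626325045 [ 0.36914154  0.12618556 -2.94907793] [np.float64(0.10457378173491501), np.float64(0.14896098358125295)]
[-0.01101928  0.09250096 -0.01534902]
```

View pics/w7.png

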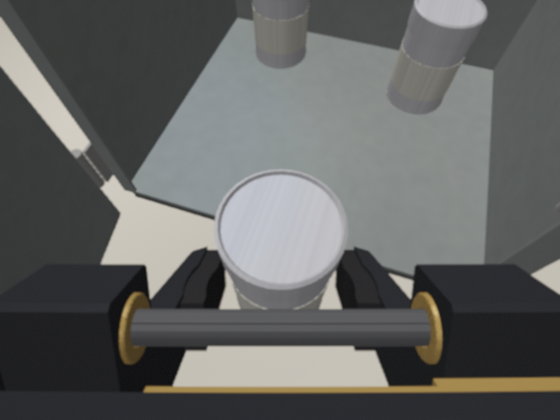

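View pics/s7.png

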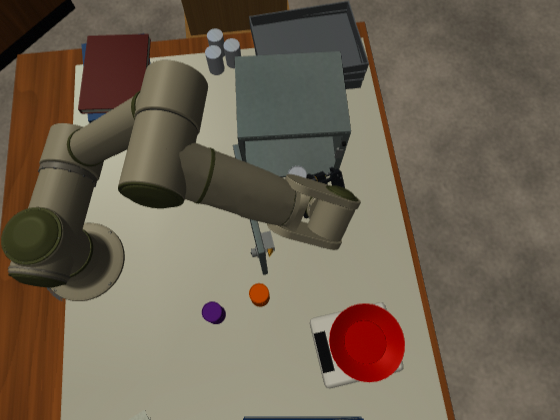

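View pics/t7.png

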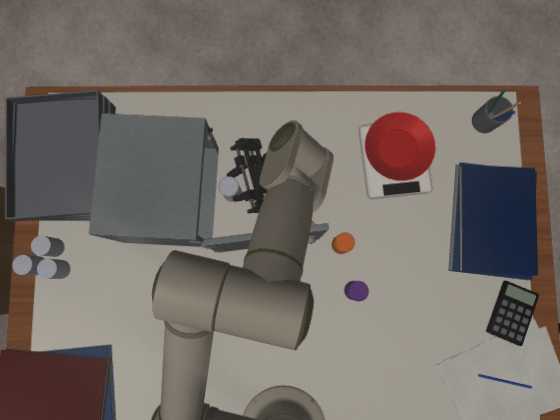

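{"op": "apply_moves", "data": {
  "moves": [
    [[0,0,-0.003],[-0.002,0.018,-0.003],-1],
    [[0,0,0],[-0.003,0.022,-0.003],-1],
    [[0,0,0],[-0.003,0.022,-0.003],-1],
    [[0,0,0],[-0.002,0.02,-0.003],-1],
    [[0,0,0],[-0.001,0.01,-0.002],-1]
  ]
}}

```text
time: 7.5
eef_pos: [0.6136, 0.2311, 0.0813]
orientation: [-0.793, 1.374, -0.411]
force: [0.4, 0.2, -3.0]
opening: 0.565
```

{"op": "apply_moves", "data": {
  "moves": [
    [[0,0,0],[0,0,-0.001],-1],
    [[0,0,0],[0,0,-0.003],-1],
    [[0,0,0],[0,0,-0.003],-1],
    [[0,0,0],[0,0,0],-1],
    [[0,0,0],[0,0,0],-1]
  ]
}}

```text
time: 7.92
eef_pos: [0.6138, 0.2295, 0.0739]
orientation: [-0.793, 1.375, -0.412]
force: [-0.8, -0.1, -2.4]
opening: 0.565
```

Run:
```python
from kin import *
s=r.observe();az=AZ+np.radians(18);print(s['time'],s['eef_pos'],turn(Rt(az,np.pi/4)),s['opening'],s['force'],clear(s['joints'][:6],1.39))
d=grab('wrist');save(d,'w8.png');X=cloud(d)
print(np.round([X[b,a] for a,b in((250,200),(310,200),(281,190),(281,260))],4))
```

```text
7.9167 [0.61376474 0.22954373 0.07388078] [ 0.00094478 -0.00142672  0.00273252] 0.5646001717745782 [-0.75771128 -0.14507263 -2.37377343] [np.float64(0.09280228633960881), np.float64(0.15044936931850458)]
[[0.5985 0.2373 0.1101]
 [0.6222 0.2435 0.11  ]
 [0.6095 0.2452 0.11  ]
 [0.6173 0.2155 0.11  ]]
```

View pics/w8.png

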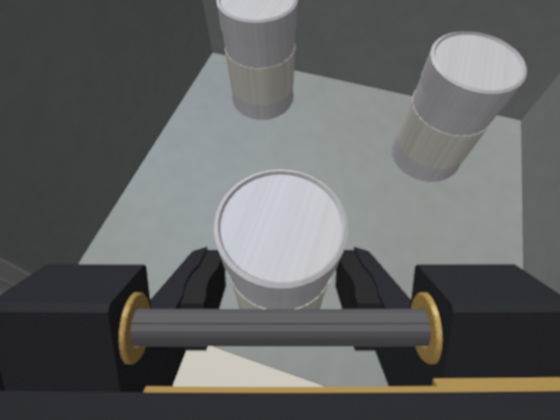

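The tin is over the cabinet floor with its top at 0.110, so its bottom is about 5 mm above the floor. I'll go 8 mm deeper and then lower.

{"op": "apply_moves", "data": {
  "moves": [
    [[0,0,0],[0,0.004,0],-1],
    [[0,0,0],[0,0.005,-0.001],-1],
    [[0,0,0],[0,0,-0.002],-1],
    [[0,0,0],[0,0,-0.001],-1],
    [[0,0,0],[0,0,-0.0005],-1]
  ]
}}

```text
time: 8.38
eef_pos: [0.6132, 0.2397, 0.0693]
orientation: [-0.794, 1.375, -0.411]
force: [-0.1, -0.6, -2.2]
opening: 0.562
```

{"op": "apply_moves", "data": {
  "moves": [
    [[0,0,0],[0,0,-0.001],-1],
    [[0,0,0],[0,0,-0.001],-1],
    [[0,0,0],[0,0,0],-1],
    [[0,0,0],[0,0,0],-1],
    [[0,0,0],[0,0,0],-1]
  ]
}}

```text
time: 8.8
eef_pos: [0.6135, 0.2396, 0.0676]
orientation: [-0.793, 1.374, -0.411]
force: [-0.2, -0.3, -3.5]
opening: 0.567
```

{"op": "apply_moves", "data": {
  "moves": [
    [[0,0,0],[0,0,-0.001],-1],
    [[0,0,0],[0,0,-0.001],-1],
    [[0,0,0],[0,0,0],-1],
    [[0,0,0],[0,0,0],-1],
    [[0,0,0],[0,0,0],-1]
  ]
}}

```text
time: 9.22
eef_pos: [0.6137, 0.2395, 0.0665]
orientation: [-0.793, 1.374, -0.411]
force: [-2.4, -4.2, 6.0]
opening: 0.565
```

Contact: the force rose from -3.5 to +6 N. Releasing.

{"op": "apply_moves", "data": {
  "moves": [
    [[0,0,0],[0,0,0.0005],0.2],
    [[0,0,0],[0,0,0],0.3],
    [[0,0,0],[0,0,0],0.45],
    [[0,0,0],[0,0,0],0.55],
    [[0,0,0],[0,0,0],0.55]
  ]
}}

```text
time: 9.63
eef_pos: [0.6134, 0.2398, 0.0659]
orientation: [-0.794, 1.375, -0.411]
force: [0.5, -0.3, 0.0]
opening: 0.772
```

Run:
```python
from kin import *
s=r.observe();print(s['time'],s['eef_pos'],s['opening'],s['force'])
d=grab('wrist');save(d,'w9.png');X=cloud(d)
print(np.round([X[b,a] for a,b in((250,200),(310,200),(281,190),(281,260))],4))
```

```text
9.6333 [0.61335804 0.23975255 0.06590956] 0.7720016518710767 [ 0.49144136 -0.29152192  0.01062771]
[[0.5984 0.2469 0.1032]
 [0.6218 0.2533 0.1028]
 [0.6093 0.2545 0.1035]
 [0.617  0.2257 0.1022]]
```

View pics/w9.png

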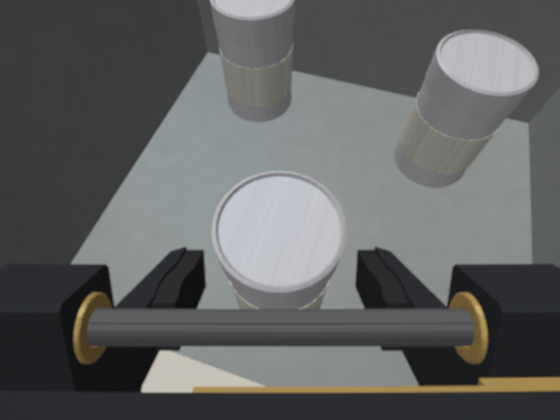

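Released and standing, with the force near 0. I'll retreat along the way I came in.

{"op": "apply_moves", "data": {
  "moves": [
    [[0,0,0],[0.003,-0.012,0.006],0.55],
    [[0,0,0],[0.005,-0.02,0.008],0.55],
    [[0,0,0],[0.006,-0.022,0.008],0.55],
    [[0,0,0],[0.007,-0.025,0.008],0.55],
    [[0,0,0],[0.007,-0.025,0.008],0.55]
  ]
}}

```text
time: 10.1
eef_pos: [0.6417, 0.1337, 0.105]
orientation: [-0.794, 1.374, -0.411]
force: [-0.0, -0.2, 0.9]
opening: 0.773
```

{"op": "apply_moves", "data": {
  "moves": [
    [[0,0,0],[0.007,-0.025,0.008],0],
    [[0,0,0],[0.005,-0.025,0.015],0],
    [[0,0,0],[0.003,-0.025,0.02],-0.5],
    [[0,0,0],[0,-0.025,0.02],-1],
    [[0,0,0],[0,-0.015,0.015],-1]
  ]
}}

```text
time: 10.52
eef_pos: [0.6567, 0.017, 0.184]
orientation: [-0.792, 1.374, -0.414]
force: [0.7, -0.3, 0.3]
opening: 0.419
```

Run:
```python
from kin import *
s=r.observe();print(s['time'],s['eef_pos'],s['opening'],s['force'],s['joints'].round(2))
d=grab('wrist');save(d,'w10.png');X=cloud(d);Cc=np.stack([(X-CAB)@XA,(X-CAB)@YA,X[...,2]],-1)
m=(d['depth']>0)&(Cc[...,2]>.03)&(Cc[...,2]<.112)&(abs(Cc[...,1])<.105)&(Cc[...,0]>-.12)&(Cc[...,0]<.11)
N,L,st,ce=cv2.connectedComponentsWithStats(m.astype(np.uint8))
for i in range(1,N):
    if st[i,4]>100:
        q=Cc[L==i];u=q[q[:,2]<.098];f=least_squares(lambda c:np.hypot(u[:,0]-c[0],u[:,1]-c[1])-.026,[u[:,0].min()+.026,u[:,1].mean()],loss='soft_l1',f_scale=.002)
        print(st[i],q.max(0).round(3),'axis cab',f.x.round(4))
T=grab('top');save(T,'t10.png');P_=cloud(T);z=P_[...,2]
m=(T['depth']>0)&(abs(z-.268)<.006)&(P_[...,0]>.40)&(P_[...,0]<.56)&(P_[...,1]<.18)
N,L,st,ce=cv2.connectedComponentsWithStats(m.astype(np.uint8))
for i in range(1,N):
    if st[i,4]>60:print(st[i],cv2.boxPoints(cv2.minAreaRect((P_[L==i][:,:2]*1000).astype(np.float32))).round(0).tolist())
```

```text
10.5167 [0.65666075 0.0170193  0.18400938] 0.41939178993471127 [ 0.71871872 -0.31188165  0.30517901] [-0.39  0.86  0.92  0.63  1.84 -0.62]
[ 258    0   42   53 1880] [0.087 0.097 0.102] axis cab [0.0783 0.0726]
[ 355    2   58   81 3281] [ 0.084 -0.039  0.106] axis cab [ 0.059  -0.0646]
[ 270   57   52   85 3722] [-0.041  0.034  0.106] axis cab [-0.066   0.0088]
[226 228  67  14 416] [[473.0, 124.0], [491.0, -22.0], [506.0, -20.0], [488.0, 125.0]]
```

View pics/w10.png

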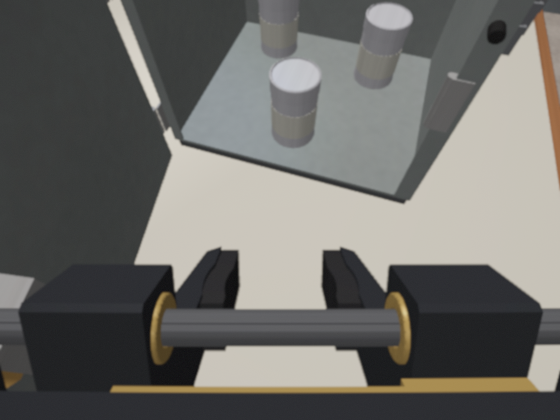

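The tin stands at cab (-0.066, 0.009) and the other two haven't moved. Next I'll plan the push with closed fingertips on the outer face at door_face, following the arc.

```bash
cat >> kin.py <<'E'
def j6of(j,Rtool,ref):
    # ref=(j_ref, Rtool_ref) to calibrate constant
    def G(j): return E_('z',j[0])@E_('y',j[1]+j[2])@E_('z',j[3])@E_('y',j[4])
    def ang(j,Rm): M=G(j).T@Rm; return np.arctan2(M[1,0],M[0,0])
    d=ang(j,Rtool)-ang(ref[0],ref[1]); return ref[0][5]+(d+np.pi)%(2*np.pi)-np.pi
def face(th,s=.2,z=.2,off=.008):
    a=np.arctan2(-.0515,.9987)-th;d=np.array([np.cos(a),np.sin(a),0]);n=np.array([-d[1],d[0],0])  # inward normal (closing)
    return np.array([*HINGE,z])+s*d-off*n, n, d
def pushpose(th,extra,tilt,gap=0.,s=.2,z=.2):
    f,n,d=face(th,s,z);az=np.arctan2(n[1],n[0])+extra;R=Rt(az,tilt)
    tip=f-n*(gap+.0175*abs(np.sin(extra))+.004*np.sin(tilt));return tip-.014*R[:,1],az,R
E
python3 - <<'E'
from kin import *
s=r.observe();ref=(s['joints'],Ro.from_rotvec(s['orientation']).as_matrix())
for tilt in(35,):
  j=s['joints'][:5]
  for th,ex,gap in((1.39,30,.06),(1.39,30,0),(1.2,25,0),(1.0,20,0),(.8,15,0),(.6,10,0),(.4,5,0),(.2,0,0),(.06,0,0),(0,0,0)):
    tcp,az,R=pushpose(th,np.radians(ex),np.radians(tilt),gap)
    j,e=ik(tcp,az,np.radians(tilt),j);F=fk(j,P,True)
    print(th,tcp.round(3),'az',np.degrees(az).round(0),'e',round(e,4),j.round(2),'j6',round(j6of(j,R,ref),2),'W',F[2].round(2),'El',F[1].round(2),np.round(clear(j,th),3))
E
```

```text
1.39 [ 0.411 -0.033  0.208] az 37.0 e 0.0 [-1.   -0.03  2.29  1.03  1.25] j6 -0.63 W [ 0.24 -0.16  0.36] El [0.09 0.08 0.64] [0.288 0.124]
1.39 [ 0.47  -0.025  0.208] az 37.0 e 0.0 [-0.82  0.08  2.18  1.12  1.13] j6 -0.55 W [ 0.3  -0.15  0.36] El [0.11 0.05 0.64] [0.232 0.064]
1.2 [ 0.51  -0.021  0.208] az 43.0 e 0.0 [-0.74  0.19  2.04  1.1   1.16] j6 -0.54 W [ 0.36 -0.17  0.36] El [0.14 0.03 0.63] [0.238 0.065]
1.0 [ 0.55  -0.008  0.208] az 50.0 e 0.0 [-0.65  0.3   1.89  1.07  1.2 ] j6 -0.51 W [ 0.41 -0.17  0.36] El [0.17 0.01 0.62] [0.244 0.066]
0.8 [0.587 0.013 0.208] az 56.0 e 0.0 [-0.57  0.4   1.75  1.05  1.24] j6 -0.48 W [ 0.47 -0.16  0.36] El [0.21 0.01 0.61] [0.248 0.065]
0.6 [0.618 0.041 0.208] az 63.0 e 0.0 [-0.49  0.48  1.61  1.02  1.29] j6 -0.45 W [ 0.52 -0.15  0.36] El [0.23 0.01 0.59] [0.25  0.065]
0.4 [0.643 0.074 0.208] az 69.0 e 0.0 [-0.42  0.56  1.48  1.    1.35] j6 -0.42 W [ 0.57 -0.12  0.36] El [0.26 0.01 0.57] [0.251 0.064]
0.2 [0.661 0.112 0.208] az 76.0 e 0.0 [-0.34  0.63  1.37  0.97  1.4 ] j6 -0.4 W [ 0.61 -0.09  0.36] El [0.28 0.02 0.56] [0.251 0.063]
0.06 [0.669 0.139 0.208] az 84.0 e 0.0 [-0.29  0.7   1.24  0.94  1.5 ] j6 -0.4 W [ 0.65 -0.07  0.36] El [0.3  0.03 0.54] [0.251 0.063]
0 [0.671 0.151 0.208] az 87.0 e 0.0 [-0.27  0.73  1.19  0.93  1.54] j6 -0.41 W [ 0.66 -0.06  0.36] El [0.31 0.03 0.53] [0.25  0.063]
```

{"op": "apply_moves", "data": {
  "moves": [
    [[0,0,0],[0,-0.005,0.035],-1],
    [[0,0,0],[0,-0.01,0.04],-1],
    [[0,0,0],[0,-0.01,0.04],-1],
    [[0,0,-0.04],[-0.005,-0.01,0.04],-1],
    [[0,0,-0.1],[-0.015,-0.008,0.035],-1]
  ]
}}

```text
time: 11.03
eef_pos: [0.6375, -0.022, 0.3719]
orientation: [-0.699, 1.436, -0.519]
force: [0.8, -1.1, -0.1]
opening: 0.008
```

{"op": "apply_moves", "data": {
  "moves": [
    [[0,0,-0.11],[-0.03,-0.005,0.01],-1],
    [[0,0,-0.11],[-0.036,-0.005,0.01],-1],
    [[0,0,-0.11],[-0.036,-0.005,0],-1],
    [[0,0,-0.11],[-0.036,-0.005,0],-1],
    [[0,0,-0.11],[-0.036,-0.005,0],-1]
  ]
}}

```text
time: 11.45
eef_pos: [0.4644, -0.0461, 0.3901]
orientation: [-0.3, 1.626, -0.936]
force: [-0.4, -0.7, 1.5]
opening: 0.008
```

Run:
```python
from kin import *
s=r.observe();tcp,az,R=pushpose(1.39,np.radians(30),np.radians(35),.05)
print(s['time'],s['eef_pos'],s['opening'],s['force'],s['joints'].round(2));print('turn',turn(R),'shift',tcp-s['eef_pos'])
```

```text
11.45 [ 0.46435786 -0.04608802  0.3900967 ] 0.007596518707365467 [-0.38777438 -0.69154319  1.47248211] [-0.77  0.08  1.56  0.74  1.77 -0.29]
turn [ 0.13713545 -0.11148293 -0.49606532] shift [-0.04345781  0.01457747 -0.18206663]
```

{"op": "apply_moves", "data": {
  "moves": [
    [[0.027,-0.022,-0.1],[-0.036,0,0],-1],
    [[0.027,-0.022,-0.1],[-0.025,0.003,-0.01],-1],
    [[0.027,-0.022,-0.1],[-0.005,0.004,-0.03],-1],
    [[0.027,-0.022,-0.1],[0,0.004,-0.035],-1],
    [[0.027,-0.022,-0.096],[0,0.004,-0.035],-1]
  ]
}}

```text
time: 11.87
eef_pos: [0.3996, -0.0315, 0.2795]
orientation: [0.259, 1.681, -1.183]
force: [1.3, -1.0, -1.1]
opening: 0.003
```

{"op": "apply_moves", "data": {
  "moves": [
    [[0,0,0],[0,0,-0.035],-1],
    [[0,0,0],[0.005,0,-0.03],-1],
    [[0,0,0],[0.005,0,-0.007],-1],
    [[0,0,0],[0.01,0,0],-1],
    [[0,0,0],[0,0,0],-1]
  ]
}}

```text
time: 12.28
eef_pos: [0.4205, -0.0313, 0.2085]
orientation: [0.253, 1.683, -1.176]
force: [-0.2, -0.0, -0.3]
opening: 0.005
```

Run:
```python
from kin import *
s=r.observe();tcp,az,R=pushpose(1.39,np.radians(30),np.radians(35),.0)
print(s['time'],s['eef_pos'],s['opening'],s['force'],s['joints'].round(2));print('turn',turn(R),'shift',tcp-s['eef_pos'])
save(grab('wrist'),'w11.png');save(grab('scene'),'s11.png')
```

```text
12.2833 [ 0.42053022 -0.03125581  0.20847368] 0.004624436159112889 [-0.21349575 -0.04236614 -0.34391846] [-0.97 -0.02  2.27  1.04  1.23 -0.61]
turn [ 0.0013512  -0.00251791 -0.00549672] shift [ 0.0499526   0.00619103 -0.00044361]
```

View pics/w11.png

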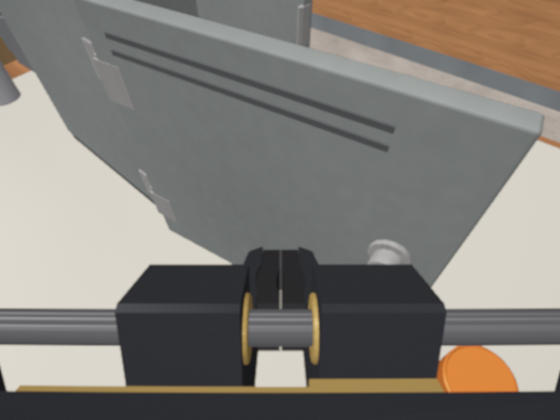

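View pics/s11.png

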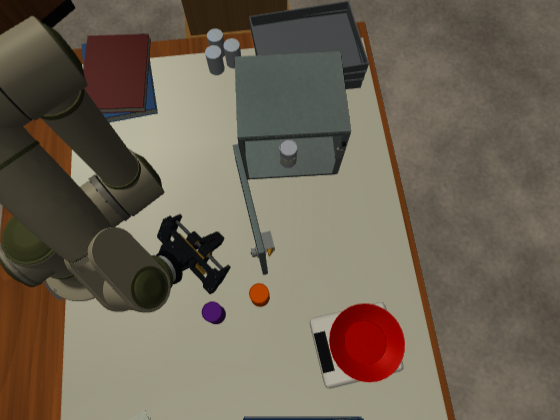

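The fingers are closed and facing the door, with the knob at (388,255) to the right. The 30° obliquity brings the gripper's right end close to the door, so I'll check a smaller one.

Run:
```python
from kin import *
s=r.observe();ref=(s['joints'],Ro.from_rotvec(s['orientation']).as_matrix());j=s['joints'][:5]
for th,ex,gap in((1.39,12,.03),(1.39,12,0),(1.3,12,0),(1.2,12,0),(1.1,10,0),(1.0,10,0),(.8,8,0),(.6,6,0),(.4,4,0),(.2,0,0)):
    tcp,az,R=pushpose(th,np.radians(ex),np.radians(35),gap)
    j,e=ik(tcp,az,np.radians(35),j);F=fk(j,P,True)
    print(th,tcp.round(4),'az',np.degrees(az).round(1),'e',round(e,4),j.round(2),'j6',round(j6of(j,R,ref),2),'W',F[2].round(2))
    if gap: print('turn',turn(R),'shift',tcp-s['eef_pos'])
```

```text
1.39 [ 0.4441 -0.0251  0.208 ] az 19.4 e 0.0 [-0.84 -0.12  2.37  1.25  0.92] j6 -0.45 W [ 0.24 -0.1   0.36]
turn [ 0.00242399 -0.00201942 -0.32020077] shift [ 0.02415648  0.0062185  -0.00101027]
1.39 [ 0.4738 -0.0212  0.208 ] az 19.4 e 0.0 [-0.74 -0.04  2.3   1.3   0.85] j6 -0.43 W [ 0.27 -0.09  0.36]
1.3 [ 0.4922 -0.0203  0.208 ] az 24.6 e 0.0 [-0.72  0.03  2.23  1.27  0.9 ] j6 -0.45 W [ 0.3  -0.11  0.36]
1.2 [ 0.5123 -0.0174  0.208 ] az 30.3 e 0.0 [-0.7   0.11  2.14  1.23  0.96] j6 -0.46 W [ 0.33 -0.12  0.36]
1.1 [ 0.5324 -0.0118  0.208 ] az 34.0 e 0.0 [-0.66  0.17  2.07  1.21  0.98] j6 -0.46 W [ 0.36 -0.13  0.36]
1.0 [ 0.5516 -0.0049  0.208 ] az 39.8 e 0.0 [-0.63  0.24  1.98  1.17  1.04] j6 -0.46 W [ 0.39 -0.14  0.36]
0.8 [0.5874 0.0152 0.208 ] az 49.2 e 0.0 [-0.56  0.35  1.82  1.11  1.13] j6 -0.45 W [ 0.45 -0.15  0.36]
0.6 [0.6184 0.042  0.208 ] az 58.7 e 0.0 [-0.49  0.46  1.66  1.05  1.23] j6 -0.43 W [ 0.51 -0.14  0.36]
0.4 [0.6434 0.0744 0.208 ] az 68.1 e 0.0 [-0.42  0.55  1.5   1.    1.33] j6 -0.42 W [ 0.56 -0.12  0.36]
0.2 [0.661  0.1118 0.208 ] az 75.6 e 0.0 [-0.34  0.63  1.37  0.97  1.4 ] j6 -0.4 W [ 0.61 -0.09  0.36]
```

{"op": "apply_moves", "data": {
  "moves": [
    [[0,0,-0.08],[0.004,0.001,0],-1],
    [[0,0,-0.08],[0.006,0.002,0],-1],
    [[0,0,-0.08],[0.007,0.002,0],-1],
    [[0,0,-0.08],[0.007,0.001,0],-1],
    [[0,0,0],[0,0,0],-1]
  ]
}}

```text
time: 12.8
eef_pos: [0.4437, -0.0244, 0.2094]
orientation: [0.539, 1.68, -1.411]
force: [-0.3, 0.0, -0.2]
opening: 0.006
```

{"op": "apply_moves", "data": {
  "moves": [
    [[0,0,0],[0.006,0.001,0],-1],
    [[0,0,0],[0.006,0.001,0],-1],
    [[0,0,0],[0.006,0.001,0],-1],
    [[0,0,0],[0.005,0.001,0],-1],
    [[0,0,0],[0.004,0,0],-1]
  ]
}}

```text
time: 13.22
eef_pos: [0.4719, -0.0221, 0.2091]
orientation: [0.538, 1.682, -1.41]
force: [0.3, -0.5, 0.0]
opening: 0.004
```

Run:
```python
from kin import *
s=r.observe()
print(s['time'],s['eef_pos'],s['opening'],s['force'],s['joints'].round(2))
save(grab('wrist'),'w12.png')
```

```text
13.2167 [ 0.47191523 -0.0221208   0.20913082] 0.003894995303452585 [ 0.25483713 -0.49972176  0.00058195] [-0.75 -0.05  2.3   1.29  0.85 -0.42]
```

View pics/w12.png

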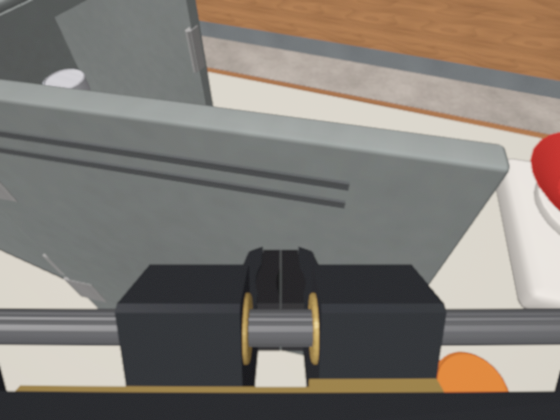

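{"op": "apply_moves", "data": {
  "moves": [
    [[0,0,0.03],[0.007,0,0],-1],
    [[0,0,0.04],[0.009,0,0],-1],
    [[0,0,0.045],[0.009,0.001,0],-1],
    [[0,0,0.05],[0.01,0.001,0],-1],
    [[0,0,0.05],[0.01,0.002,0],-1]
  ]
}}

```text
time: 13.68
eef_pos: [0.5167, -0.0181, 0.209]
orientation: [0.343, 1.685, -1.253]
force: [-1.0, 0.0, -0.0]
opening: 0.007
```

{"op": "apply_moves", "data": {
  "moves": [
    [[0,0,0.04],[0.01,0.002,0],-1],
    [[0,0,0.035],[0.01,0.003,0],-1],
    [[0,0,0.045],[0.01,0.003,0],-1],
    [[0,0,0.05],[0.0095,0.0035,0],-1],
    [[0,0,0.045],[0.0095,0.004,0],-1]
  ]
}}

```text
time: 14.1
eef_pos: [0.5657, -0.0025, 0.2089]
orientation: [0.157, 1.674, -1.094]
force: [0.5, -0.2, -0.3]
opening: 0.006
```

```bash
cat > doorth.py <<'E'
from kin import *
def doorth(tag=None):
    out=[]
    for n in('top','scene'):
        T=grab(n);X=cloud(T)
        if tag: save(T,f'{n[0]}{tag}.png')
        rr=np.hypot(X[...,0]-HINGE[0],X[...,1]-HINGE[1])
        m=(T['depth']>0)&(X[...,2]>.262)&(X[...,2]<.273)&(rr>.05)&(rr<.3)&(((X-CAB)@XA)<-.121)
        N,L,st,ce=cv2.connectedComponentsWithStats(m.astype(np.uint8))
        best=None
        for i in range(1,N):
            if st[i,4]>60:
                q=X[L==i][:,:2]-HINGE;c=q.mean(0);w=np.linalg.svd(q-c)[2][0]
                if w@c<0:w=-w
                out.append((n,int(st[i,4]),round(-2.952/57.2958-np.arctan2(w[1],w[0]),3),round(-2.952/57.2958-np.arctan2(c[1],c[0]),3)))
    return out
def rep(s):
    print(round(s['time'],2),s['eef_pos'].round(4),'F',s['force'].round(1),s['joints'].round(2))
E
python3 - <<'E'
from doorth import *
s=r.observe();rep(s);print(doorth('13'));save(grab('wrist'),'w13.png')
E
```

```text
14.1 [ 0.5657 -0.0025  0.2089] F [ 0.5 -0.2 -0.3] [-0.62  0.29  1.91  1.13  1.09 -0.46]
[('top', 709, np.float64(1.022), np.float64(1.027)), ('scene', 621, np.float64(0.993), np.float64(1.004))]
```

View pics/w13.png

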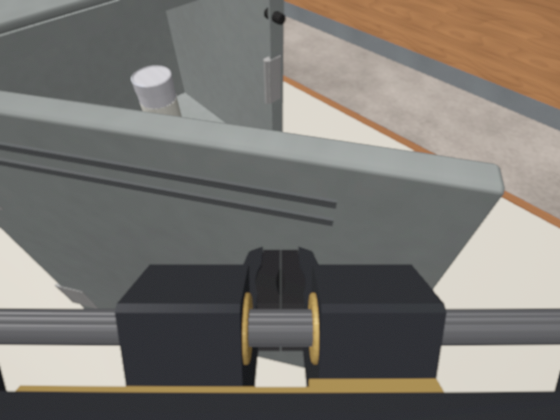

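View pics/s13.png

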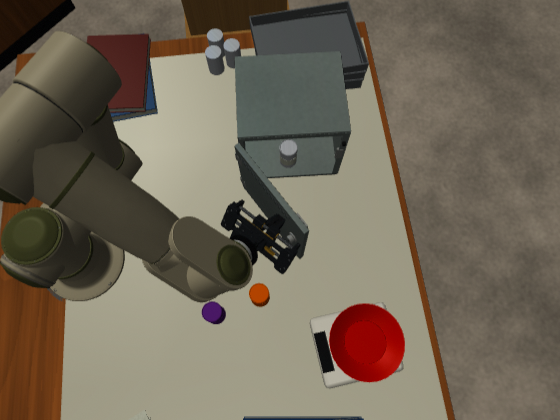

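{"op": "apply_moves", "data": {
  "moves": [
    [[0,0,0.045],[0.009,0.005,0],-1],
    [[0,0,0.045],[0.009,0.005,0],-1],
    [[0,0,0.045],[0.008,0.006,0],-1],
    [[0,0,0.045],[0.008,0.007,0],-1],
    [[0,0,0.045],[0.008,0.007,0],-1]
  ]
}}

```text
time: 14.67
eef_pos: [0.607, 0.0275, 0.2092]
orientation: [-0.029, 1.648, -0.926]
force: [-0.2, -0.3, 0.8]
opening: 0.004
```

{"op": "apply_moves", "data": {
  "moves": [
    [[0,0,0.045],[0.0075,0.0075,0],-1],
    [[0,0,0.045],[0.007,0.0075,0],-1],
    [[0,0,0.045],[0.0065,0.008,0],-1],
    [[0,0,0.045],[0.006,0.008,0],-1],
    [[0,0,0.045],[0.0055,0.008,0],-1]
  ]
}}

```text
time: 15.08
eef_pos: [0.6395, 0.0665, 0.2092]
orientation: [-0.211, 1.607, -0.754]
force: [-0.5, -1.1, 0.1]
opening: 0.002
```

Run:
```python
from doorth import *
s=r.observe();rep(s);print(doorth('14'));save(grab('wrist'),'w14.png')
R=Ro.from_rotvec(s['orientation']).as_matrix();print('az',np.degrees(np.arctan2(R[1,1],R[0,1])))
tip=s['eef_pos']+.014*R[:,1];print('tip cab',cab(tip))
for th in(.5,.4,.3,.2,.1,.06,0):print(th,pushpose(th,0,np.radians(35))[0].round(4))
```

```text
15.08 [0.6395 0.0665 0.2092] F [-0.5 -1.1  0.1] [-0.43  0.56  1.48  0.98  1.37 -0.43]
[('top', 698, np.float64(0.531), np.float64(0.538)), ('scene', 614, np.float64(0.504), np.float64(0.51))]
az 69.73397937983735
tip cab [-0.22651624 -0.0300182   0.20112031]
0.5 [0.6316 0.0594 0.208 ]
0.4 [0.6432 0.0758 0.208 ]
0.3 [0.653  0.0934 0.208 ]
0.2 [0.661  0.1118 0.208 ]
0.1 [0.6671 0.131  0.208 ]
0.06 [0.669  0.1388 0.208 ]
0 [0.6713 0.1507 0.208 ]
```

View pics/w14.png

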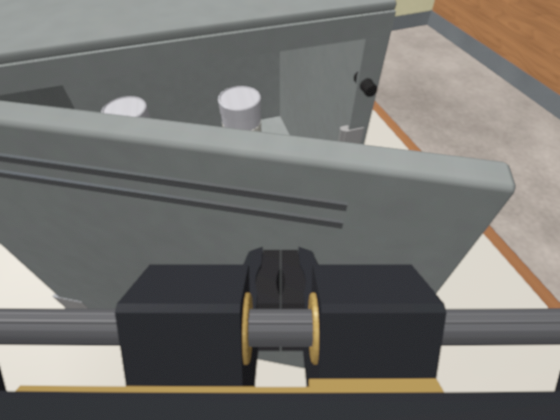

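{"op": "apply_moves", "data": {
  "moves": [
    [[0,0,0.04],[0.0058,0.008,0],-1],
    [[0,0,0.04],[0.0055,0.0082,0],-1],
    [[0,0,0.04],[0.005,0.0088,0],-1],
    [[0,0,0.04],[0.0048,0.0088,0],-1],
    [[0,0,0.04],[0.004,0.0085,0],-1]
  ]
}}

```text
time: 15.65
eef_pos: [0.6645, 0.1085, 0.2094]
orientation: [-0.365, 1.56, -0.6]
force: [-0.1, -1.7, 0.7]
opening: 0.005
```

{"op": "apply_moves", "data": {
  "moves": [
    [[0,0,0.03],[0.003,0.007,0],-1],
    [[0,0,0.03],[0.0025,0.006,0],-1],
    [[0,0,0.02],[0.002,0.005,0],-1],
    [[0,0,0.01],[0.001,0.004,0],-1],
    [[0,0,0],[0,0,0],-1]
  ]
}}

```text
time: 16.07
eef_pos: [0.6732, 0.1311, 0.2093]
orientation: [-0.433, 1.534, -0.53]
force: [-0.7, 0.4, 0.3]
opening: 0.003
```

Run:
```python
from doorth import *
s=r.observe();rep(s);print(doorth('15'));save(grab('wrist'),'w15.png')
R=Ro.from_rotvec(s['orientation']).as_matrix();print('az',np.degrees(np.arctan2(R[1,1],R[0,1])))
tip=s['eef_pos']+.014*R[:,1];print('tip cab',cab(tip))
```

```text
16.07 [0.6732 0.1311 0.2093] F [-0.7  0.4  0.3] [-0.3   0.73  1.18  0.92  1.56 -0.41]
[('top', 685, np.float64(0.17), np.float64(0.18)), ('top', 91, np.float64(0.072), np.float64(0.823)), ('scene', 589, np.float64(0.171), np.float64(0.171))]
az 86.2923233642073
tip cab [-0.15978833 -0.05706179  0.20122902]
```

View pics/w15.png

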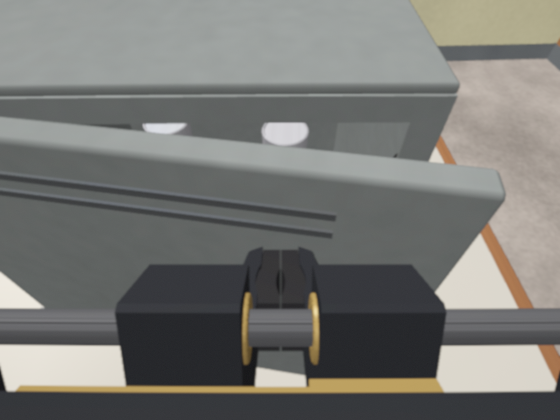

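{"op": "apply_moves", "data": {
  "moves": [
    [[0,0,0.005],[0.001,0.004,0],-1],
    [[0,0,0.005],[0.001,0.004,0],-1],
    [[0,0,0],[0.0005,0.004,0],-1],
    [[0,0,0],[0.0005,0.003,0],-1],
    [[0,0,0],[0,0.002,0],-1]
  ]
}}

```text
time: 16.63
eef_pos: [0.6764, 0.1484, 0.2093]
orientation: [-0.441, 1.531, -0.522]
force: [1.0, 0.4, 0.8]
opening: 0.002
```

{"op": "apply_moves", "data": {
  "moves": [
    [[0,0,0],[0,0.002,0],-1],
    [[0,0,0],[0,0.001,0],-1],
    [[0,0,0],[0,0.001,0],-1],
    [[0,0,0],[0,0.001,0],-1],
    [[0,0,0],[0,0.001,0],-1]
  ]
}}

```text
time: 17.05
eef_pos: [0.6764, 0.1537, 0.2093]
orientation: [-0.44, 1.531, -0.522]
force: [1.0, -0.5, -0.6]
opening: 0.006
```

Run:
```python
from doorth import *
s=r.observe();rep(s);print(doorth('16'))
```

```text
17.05 [0.6764 0.1537 0.2093] F [ 1.  -0.5 -0.6] [-0.26  0.74  1.17  0.93  1.54 -0.39]
[('top', 692, np.float64(0.071), np.float64(0.082)), ('scene', 568, np.float64(0.071), np.float64(0.073))]
```

{"op": "apply_moves", "data": {
  "moves": [
    [[0,0,0],[0,0.001,0],-1],
    [[0,0,0],[0,0.001,0],-1],
    [[0,0,0],[0,0.001,0],-1],
    [[0,0,0],[0,0.001,0],-1],
    [[0,0,0],[0,0.001,0],-1]
  ]
}}

```text
time: 17.57
eef_pos: [0.6767, 0.1578, 0.2092]
orientation: [-0.44, 1.531, -0.525]
force: [-0.5, -8.4, 1.0]
opening: 0.005
```

{"op": "apply_moves", "data": {
  "moves": [
    [[0,0,0],[0,0.0008,0],-1],
    [[0,0,0],[0,0.0008,0],-1],
    [[0,0,0],[0,0.0008,0],-1],
    [[0,0,0],[0,0.0008,0],-1],
    [[0,0,0],[0,0.0008,0],-1]
  ]
}}

```text
time: 17.98
eef_pos: [0.6771, 0.1609, 0.2092]
orientation: [-0.44, 1.53, -0.526]
force: [0.7, -12.7, 1.7]
opening: 0.001
```

{"op": "apply_moves", "data": {
  "moves": [
    [[0,0,0],[0,0.0006,0],-1],
    [[0,0,0],[0,0.0006,0],-1],
    [[0,0,0],[0,0.0006,0],-1],
    [[0,0,0],[0,0.0006,0],-1],
    [[0,0,0],[0,0.0006,0],-1]
  ]
}}

```text
time: 18.4
eef_pos: [0.6774, 0.1633, 0.2092]
orientation: [-0.439, 1.53, -0.528]
force: [2.2, -15.3, 1.0]
opening: 0.008
```

Run:
```python
from doorth import *
s=r.observe();rep(s);print(doorth('17'))
```

```text
18.4 [0.6774 0.1633 0.2092] F [  2.2 -15.3   1. ] [-0.25  0.73  1.17  0.93  1.52 -0.39]
[('top', 688, np.float64(0.033), np.float64(0.043)), ('top', 62, np.float64(0.098), np.float64(0.724)), ('scene', 581, np.float64(0.031), np.float64(0.032))]
```

{"op": "apply_moves", "data": {
  "moves": [
    [[0,0,0],[0,0.0006,0],-1],
    [[0,0,0],[0,0.0006,0],-1],
    [[0,0,0],[0,0.0006,0],-1],
    [[0,0,0],[0,0.0005,0],-1],
    [[0,0,0],[0,0.0005,0],-1]
  ]
}}

```text
time: 18.92
eef_pos: [0.6764, 0.1685, 0.2093]
orientation: [-0.44, 1.531, -0.522]
force: [1.3, -1.2, -0.1]
opening: 0.002
```

The force fell from 15 N to about 1 N, which looks like the latch snapping in. I'll check the door angle, then push just enough to feel the stop.

Run:
```python
from doorth import *
s=r.observe();rep(s);print(doorth('18'))
```

```text
18.92 [0.6764 0.1685 0.2093] F [ 1.3 -1.2 -0.1] [-0.24  0.73  1.17  0.93  1.52 -0.38]
[('top', 683, np.float64(0.005), np.float64(0.015)), ('top', 89, np.float64(0.1), np.float64(0.672)), ('scene', 580, np.float64(0.004), np.float64(0.005))]
```

{"op": "apply_moves", "data": {
  "moves": [
    [[0,0,0],[0,0.0004,0],-1],
    [[0,0,0],[0,0.0004,0],-1],
    [[0,0,0],[0,0.0004,0],-1],
    [[0,0,0],[0,0,0],-1],
    [[0,0,0],[0,0,0],-1]
  ]
}}

```text
time: 19.43
eef_pos: [0.6766, 0.1694, 0.2093]
orientation: [-0.44, 1.531, -0.523]
force: [2.4, -4.6, 1.2]
opening: 0.003
```

{"op": "apply_moves", "data": {
  "moves": [
    [[0,0,0],[0,-0.002,0],-1],
    [[0,0,0],[0,-0.004,0],-1],
    [[0,0,0],[0,-0.006,0],-1],
    [[0,0,0],[0,-0.01,0],-1],
    [[0,0,0],[0,-0.01,0],-1]
  ]
}}

```text
time: 19.85
eef_pos: [0.6762, 0.137, 0.2093]
orientation: [-0.441, 1.531, -0.522]
force: [-1.0, -1.2, -0.8]
opening: 0.007
```

{"op": "apply_moves", "data": {
  "moves": [
    [[0,0,0],[0,-0.02,0],-1],
    [[0,0,0],[0,-0.025,0.005],-1],
    [[0,0,0],[0,-0.025,0.01],-1],
    [[0,0,0],[0,-0.015,0.01],-1],
    [[0,0,0],[0,0,0],-1]
  ]
}}

```text
time: 20.27
eef_pos: [0.6771, 0.0488, 0.2359]
orientation: [-0.437, 1.529, -0.527]
force: [0.7, 0.5, -0.2]
opening: 0.006
```

Run:
```python
from doorth import *
s=r.observe();rep(s);print(doorth('19'))
save(grab('wrist'),'w19.png')
```

```text
20.27 [0.6771 0.0488 0.2359] F [ 0.7  0.5 -0.2] [-0.41  0.75  1.07  0.88  1.7  -0.42]
[('top', 683, np.float64(0.004), np.float64(0.015)), ('top', 95, np.float64(-0.12), np.float64(0.634)), ('scene', 579, np.float64(0.002), np.float64(0.005))]
```

View pics/w19.png

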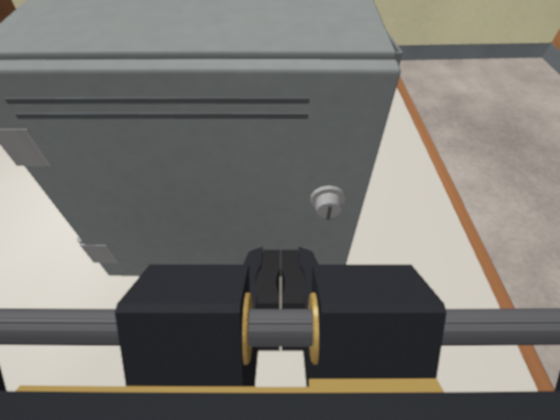

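View pics/s19.png

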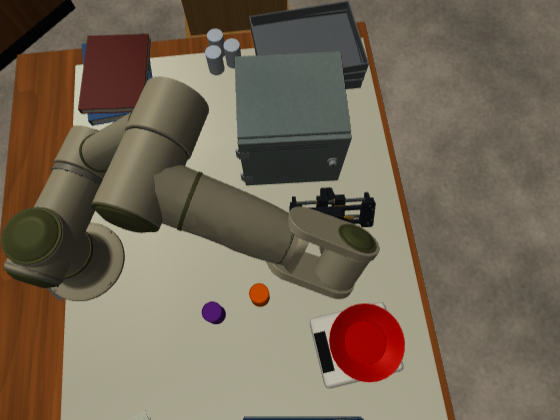

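The door reads flush (0.002–0.005 rad), and the reading didn't change after I backed off, so the latch is holding it. Handing in.

Run:
```python
from doorth import *
print(doorth()); print(r.job_done())
```

```text
[('top', 681, np.float64(0.004), np.float64(0.015)), ('top', 115, np.float64(0.097), np.float64(0.635)), ('scene', 579, np.float64(0.003), np.float64(0.005))]
the job is handed in; nothing more can be done
None
```

The job is handed in at about 20 s of the 67 s allowed: the tin is standing in the cabinet and the door is shut and latched.

**Tin:** I gripped the lone silver tin with the tool tilted 45° and stood it on the cabinet floor at cabinet x = -66 mm, y = +9 mm. After I let go it stood upright. The two stored tins measured the same as before, to within 0.2 mm.

**Door:** I pushed it shut with closed fingertips at door_face. Of the forces I read at the end of each move call, the largest was about 15 N, just before the latch snapped in. It then fell to about 1 N, and a slight extra push met the stop at about 5 N.

**Last checks:** With the gripper backed off, both cameras still read the door at 0.003–0.005 rad, so the latch is holding it against the buffer. The scale and the look-alike tins appeared where they were in the final image.

**Disagreements:**
- The fingertip met the door about 9 mm further on than my model said, so I went by the measured door angle and force.
- The two cameras differed by up to 0.03 rad on the door angle while it was well open, and agreed to a few mrad near shut.
- Forces between call ends were not read.

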